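Reverse the stripped parts into the assembly rack

ROBOT

A 6-joint arm with a two-finger parallel gripper is mounted at the origin on the work surface. World frame = base frame: x ahead of the robot, y to its left, z up, the work surface at z = 0. Lengths are in mm, angles in rad, forces in N, time in s.
With the tool pointing down it reaches from about 350 to 975 mm from the base axis. Payload 7.1 kg.
Tool frame: the origin (TCP) lies at the very end of the fingers, on their centre line; the grasp point (between the pads) lies 19 mm behind it (ctrl.grip_point_offset is the distance from the TCP to the grasp point, in mm); x points along the fingers, y is the direction in which the jaws open and shut, and the axes are right-handed (so a half turn about x gives the same grasp; the last joint's range is limited). The gripper opens to 88 mm and grips with 3 to 60 N. Pads are 20 mm wide; open, the fingers measure 115 mm over their backs; the gripper's body (75 mm by 178 mm) begins 61 mm behind the grasp point.
Start: joints at [-1.129, 0.423, 1.63, -0, 1.089, -0.019], TCP at [277.93, -559.786, 222.675] pointing down, gripper open.
Joint ranges: [-3, 3], [-0.9, 2.11], [0.09, 2.58], [-1.31, 4.45], [0.11, 2.69], [-2.54, 2.54]. Speed limits (rad/s): [2.39, 2.39, 3.01, 3.14, 3.14, 3.14].

INTERFACE

Orientations are given as a rotation vector (axis times angle).
In Python, from workcell import ctrl, vision, workorder gives the robot as it stands.
- The arm moves only by the shell command python3 -m crank 'ROWS'. ROWS is JSON, a list of rows, each a list of 3 entries, a list of its own where there are three numbers: the shift along the tool's x, y, z in m, then the turn, a rotation vector about the tool's x, y, z in rad, then the finger opening in m, from 0 to 0.0878. In form: [[[dx, dy, dz], [wx, wy, wz], jaw], ...]. A call has exactly 8 rows; each row shifts and turns the commanded pose from where the row before left it, along the tool's axes as they then stand; what a row does not reach is not made up. A row lasts 1/12 s, in which the tool goes at most 41.7 mm and 7.16 degrees, less where a joint would pass 70% of its speed; a pose out of reach is approached as far as the arm can. A call with a gripper value outside its range is refused whole. The fingers move at their own pace and stop on an object; the grip force is fixed at half the most. Time passes only in rows, so rows that do not move let the fingers close, or fill a call up. It gives the time, the measured TCP pose, the force and the opening at its end, in the units of the state.
- ctrl.get_obs(): the state, without advancing time (a new reading comes with each control period).
- vision.get_image(name): name is "side" or "top"; returns a dict with "img" (384x512x3 uint8, blue, green, red), "mtx" (3x3 intrinsics, pixels), "rvec" (rotation vector, rad) and "tvec" (3), from world to camera coordinates, as OpenCV has them. Camera axes: x right, y down, z forward; pixel columns grow to the right and rows downward; lengths in mm; the calibration is good to about 2 mm. A picture is of the moment at which its call begins. There is no depth.
- workorder.close_job(): hands the job in, once; it reports no verdict.
The state is a dict: "t": time; "qpos": joint angles; "qvel": joint speeds; "joint_torque": joint torques, N m; "ee_pos": TCP position; "orientation": TCP orientation; "ft_force": force on the tool from outside, world axes, zero at the start; "moment": the same for the moment, N m; "width": finger opening in mm.
Only numpy, scipy, OpenCV 4.12 (cv2) and the standard library are available. Lean on these libraries where they do the work, as an engineer would, in place of code of your own. Each camera call takes 0.05 s, during which the arm holds its last target.

TASK

The four steering-gear parts stand in the plywood strip-down rack in the order they came off. Move them all to the blue assembly rack in the reverse order, for refitting: the part farthest from the strip-down rack's ball-topped end post goes into the pocket next to the assembly rack's end post, the next farthest into the next pocket, and so on, so that the part that was beside the post ends up farthest from the other post. Set the parts down, do not drop them, and leave each standing upright, flat on the floor of its own pocket.

Things in the scene. Friction and masses are not known exactly. Their poses are not given: they have to be found in the camera images.
- pinion_c (a point): pinion shaft, bright steel, the tallest and slimmest part, stepped: a round foot 40 mm across and 14 mm high, a body 29 mm across from 14 to 58 mm up (with gear teeth to 33 mm across between 38 and 58 mm up), and a thin stub 16 mm across on top; 84 mm tall, 0.3 kg. The point is on its axis, 42 mm above its underside. z is up along its axis; it may stand at any yaw.
- yoke_c (a point): rack guide yoke, pale aluminium cylinder 44 mm across, with a straight slot 15 mm wide and 14 mm deep across its top; 60 mm tall, 0.22 kg. The point is on its axis, 30 mm above its underside. z is up along its axis; it may stand at any yaw.
- plug_c (a point): adjuster plug, dark steel cylinder 41 mm across and 44 mm high with a solid hexagon head 32 mm across flats on top; 60 mm tall overall, 0.35 kg. The point is on its axis, 30 mm above its underside. z is up along its axis; it may stand at any yaw.
- sleeve_c (a point): valve sleeve, bright steel tube 42 mm across with an open 28 mm bore right through; 60 mm tall, 0.2 kg. The point is on its axis, 30 mm above its underside. z is up along its axis; it may stand at any yaw.
- seat_pinion: fixed grey seat on the strip-down rack, the one in which the pinion stands at the start (the four seats look alike): square tray 66 mm outside, 58 mm inside, floor 4 mm thick, lip 4 mm above the floor. Origin: centre of its underside, which lies 8 mm above the table; axes as the strip-down rack.
- seat_yoke: fixed grey seat on the strip-down rack, the one in which the yoke stands at the start (the four seats look alike): square tray 66 mm outside, 58 mm inside, floor 4 mm thick, lip 4 mm above the floor. Origin: centre of its underside, which lies 8 mm above the table; axes as the strip-down rack.
- seat_plug: fixed grey seat on the strip-down rack, the one in which the plug stands at the start (the four seats look alike): square tray 66 mm outside, 58 mm inside, floor 4 mm thick, lip 4 mm above the floor. Origin: centre of its underside, which lies 8 mm above the table; axes as the strip-down rack.
- seat_sleeve: fixed grey seat on the strip-down rack, the one in which the sleeve stands at the start (the four seats look alike): square tray 66 mm outside, 58 mm inside, floor 4 mm thick, lip 4 mm above the floor. Origin: centre of its underside, which lies 8 mm above the table; axes as the strip-down rack.
- strip_rack: strip-down rack, full at the start, fixed: plywood board 8 mm thick with four grey seats in a row. Origin: mid-row at table height; x along the row towards the end post, z up. Board 325 x 86 mm; ball-topped steel post 20 mm thick, 47 mm tall, at x = +155 mm. Places at x = +108, +36, -36, -108 mm; the parts stand on the seat floors, 12 mm above the table.
- build_rack: assembly rack, empty at the start, fixed: blue board with four square pockets 58 mm inside, framed by lips 5 mm wide. Origin: mid-row at table height; x along the row towards the end post, z up. Board 325 x 86 mm; ball-topped steel post 20 mm thick, 47 mm tall, at x = +155 mm. Places at x = +108, +36, -36, -108 mm; pocket floors 6 mm above the table, lips' tops 11 mm.
There are look-alikes about, which are no part of the job. Leave any orange look-alike of the part that bears sleeve_c alone.

How it is judged:
By the outcome, as a careful person would: the job done as asked, in the order asked, and still so for the second after the job is handed in, with the robot touching nothing.
It also fails if it takes over 120 s, if anything falls off the work surface, if the arm or the gripper's body presses on something with over 40 N, if the wrist force passes 120 N, or if a joint passes its speed limit or range.

## Working session

There is one attempt and no reset: what is moved stays moved. The work goes in short steps, Python scripts to look and compute and a shell command to move; the robot and the scene stay as the last step left them, time stands still between calls to the robot, and variables do not carry over. Pictures are saved under pics/ and viewed, and the job is handed in when it is done.

```bash
mkdir -p pics; ls
python3 - <<'E'
from workcell import ctrl, vision
import cv2
print(ctrl.get_obs())
for n in ("side","top"):
    d=vision.get_image(n); cv2.imwrite(f"pics/{n}0.png",d["img"]); print(n,d["mtx"],d["rvec"],d["tvec"])
E
```

```text
pics
{'t': 0.0, 'qpos': array([-1.12900830e+00,  4.23827640e-01,  1.63067062e+00, -1.10593197e-05,
        1.08861878e+00, -1.90108323e-02]), 'qvel': array([-0.00043168,  0.00088263, -0.00056008, -0.00114115, -0.00054777,
       -0.00189221]), 'joint_torque': array([ 6.82442387e-04, -5.44624865e+01, -2.73661441e+01,  6.44655456e-02,
        2.28404120e-02, -1.13409408e-04]), 'ee_pos': array([ 277.69281912, -559.30427992,  221.91756387]), 'orientation': array([ 1.96545869,  0.46261327, -1.96612384]), 'ft_force': array([-0.44894507,  0.39618934, -0.13672038]), 'moment': array([0.01749944, 0.01942997, 0.04427816]), 'width': 88.18508947300818}
side [[415.68790243   0.         261.85887014]
 [  0.         415.68790243 199.65344386]
 [  0.           0.           1.        ]] [ 0.51982687 -2.72158386  1.14754414] [504.75545938 181.7740541  906.80534703]
top [[410.67547584   0.         254.64394444]
 [  0.         410.67547584 189.55956575]
 [  0.           0.           1.        ]] [ 2.21671516 -1.93181169  0.25016211] [-28.13643167 540.41217273 843.7093071 ]
```

View pics/side0.png

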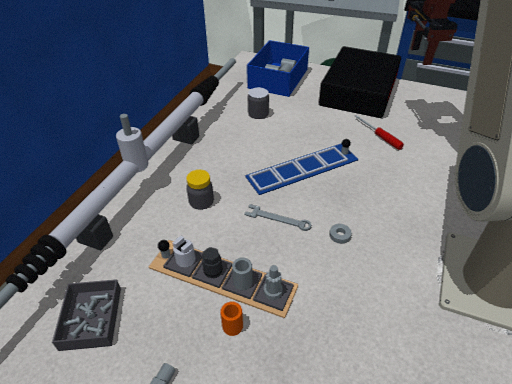

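View pics/top0.png

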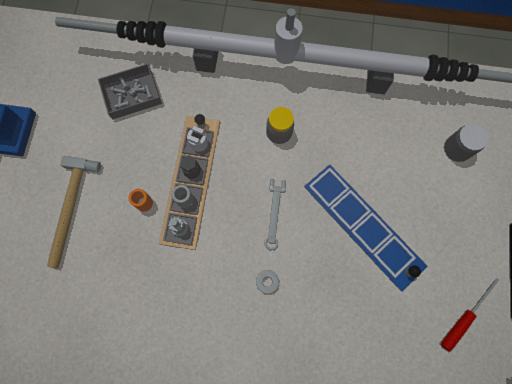

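```bash
cat > h.py <<'E'
import numpy as np, cv2
from workcell import ctrl, vision
from scipy.optimize import least_squares
def cam(n):
    d=vision.get_image(n); return d
def proj(d,P):
    return cv2.projectPoints(np.array(P,float).reshape(-1,3),np.array(d["rvec"],float),np.array(d["tvec"],float),np.array(d["mtx"],float),None)[0].reshape(-1,2)
def ray(d,uv):
    R=cv2.Rodrigues(np.array(d["rvec"],float))[0]; t=np.array(d["tvec"],float).ravel()
    c=-R.T@t; v=R.T@np.linalg.inv(d["mtx"])@np.array([uv[0],uv[1],1.]); return c,v/np.linalg.norm(v)
def onz(d,uv,z):
    c,v=ray(d,uv); return c+v*(z-c[2])/v[2]
def tri(d1,u1,d2,u2):
    c1,v1=ray(d1,u1);c2,v2=ray(d2,u2)
    s=np.linalg.lstsq(np.c_[v1,-v2],c2-c1,rcond=None)[0]
    a=c1+s[0]*v1;b=c2+s[1]*v2
    return (a+b)/2,np.linalg.norm(a-b)
def crop(d,x0,y0,x1,y1,f,name):
    im=cv2.resize(d["img"][y0:y1,x0:x1],None,fx=f,fy=f,interpolation=cv2.INTER_CUBIC)
    for x in range(-(-x0//10)*10,x1,10):
        k=(x-x0)*f; cv2.line(im,(k,0),(k,6 if x%50 else 14),(0,255,255),1)
        if x%20==0: cv2.putText(im,str(x),(k+2,14),0,.4,(0,255,255),1)
    for y in range(-(-y0//10)*10,y1,10):
        k=(y-y0)*f; cv2.line(im,(0,k),(6,k),(0,255,255),1)
        if y%20==0: cv2.putText(im,str(y),(8,k+4),0,.4,(0,255,255),1)
    cv2.imwrite("pics/"+name,im)
E
python3 - <<'E'
from h import *
s=cam("side");t=cam("top")
crop(t,150,105,230,255,4,"t_strip.png");crop(t,295,155,435,295,4,"t_build.png")
crop(s,140,225,310,315,4,"s_strip.png");crop(s,235,130,370,200,5,"s_build.png")
for uv in [(200,120),(180,230),(320,185),(412,270)]: print(onz(t,uv,10).round())
E
```

```text
[713. 207.  10.]
[435. 206.  10.]
[ 587. -105.   10.]
[ 417. -330.   10.]
```

View pics/t_strip.png

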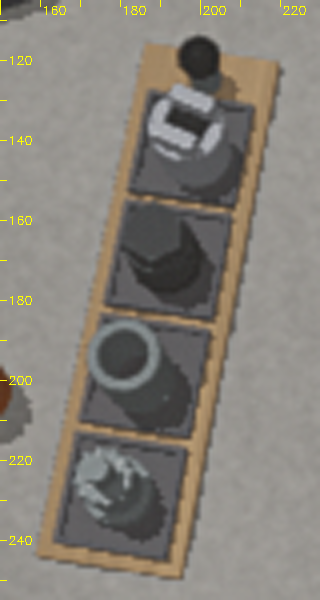

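View pics/t_build.png

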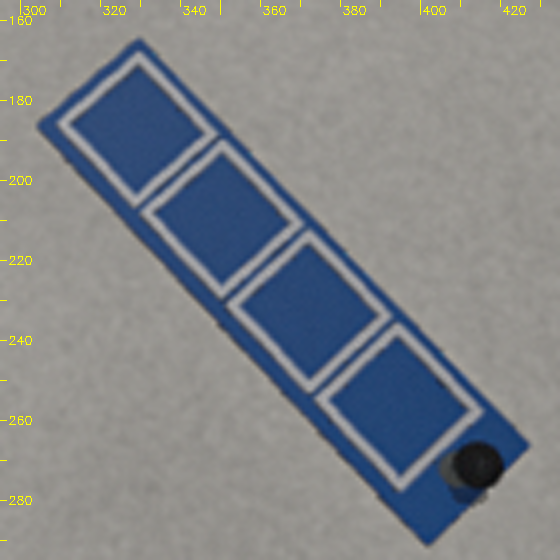

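View pics/s_strip.png

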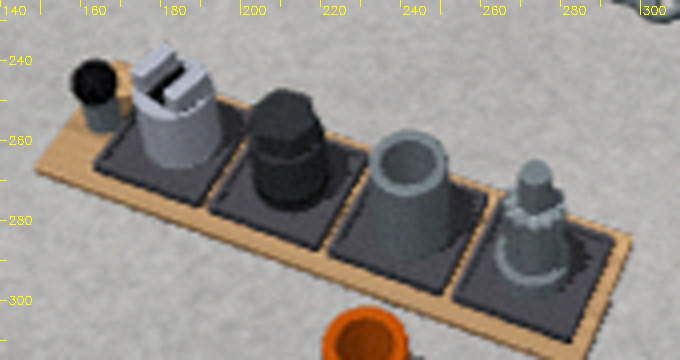

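View pics/s_build.png

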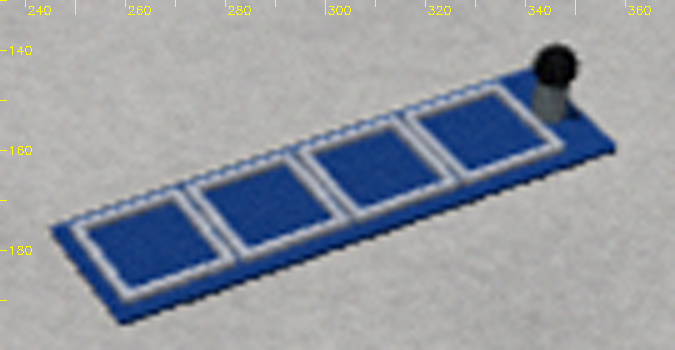

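```bash
cat > fit.py <<'E'
from h import *
s=cam("side");t=cam("top")
# build: local pts (x,y,z) with y=z cross x ; pixel
H=162.5;W=43
B={'t':[((H,W),None)]}
def fit(obs,x0):
    def P(p,l):
        c,q=np.cos(p[2]),np.sin(p[2]); return [p[0]+c*l[0]-q*l[1],p[1]+q*l[0]+c*l[1],l[2]+p[3]]
    def f(p):
        return np.concatenate([(proj(d,P(p,l))[0]-uv) for d,l,uv in obs])
    r=least_squares(f,x0,loss='soft_l1'); print(r.x.round(3)); print(r.fun.reshape(-1,2).round(1).tolist()); return r.x
f=34;z=11
# post end is toward low x, neg y: row dir ~ (-.65,-.75); y axis = (-dy,dx)
far=-108;nr=108
ob=[]
ob+= [(t,(-H,-W,8),(330,164.5)),(t,(-H,W,8),(304.5,186.2)),(t,(H,-W,8),(427.3,266.3)),(t,(H,W,8),(402,291.3))]
ob+= [(t,(far-f,-f,z),(330,168)),(t,(far-f,f,z),(309.2,185.8)),(t,(far+f,f,z),(329.2,206.8)),(t,(far+f,-f,z),(349.5,188.2))]
ob+= [(t,(nr-f,-f,z),(394.5,235.8)),(t,(nr-f,f,z),(374,254.5)),(t,(nr+f,f,z),(395.5,277.5)),(t,(nr+f,-f,z),(416,257.8))]
ob+= [(s,(far-f,f,z),(248.6,175.6)),(s,(far-f,-f,z),(259.6,190.4)),(s,(far+f,-f,z),(282.6,182)),(s,(far+f,f,z),(270.6,167.6))]
ob+= [(s,(nr-f,f,z),(316,153.6)),(s,(nr-f,-f,z),(328.4,167.4)),(s,(nr+f,-f,z),(348,159.4)),(s,(nr+f,f,z),(335,146.6))]
b=fit(ob,[500,-220,-2.2,0])
# strip: row dir ~ +x
f=33;z=16
ob=[(t,(H,W,8),(186,115.5)),(t,(H,-W,8),(219.7,120.5)),(t,(-H,W,8),(159.5,244)),(t,(-H,-W,8),(196,249.7)),
(t,(-108-f,f,z),(163,236)),(t,(-108-f,-f,z),(192,245)),(t,(-108+f,f,z),(168.5,212.5)),(t,(-108+f,-f,z),(197.3,217.5)),
(t,(108-f,f,z),(182,153)),(t,(108-f,-f,z),(209,157.5)),(t,(108+f,-f,z),(214,130.5)),
(s,(H,W,8),(148.5,267.5)),(s,(-H,W,8),(285,315)),(s,(-H,-W,8),(298,284.5)),
(s,(108-f,f,z),(190,276.5)),(s,(-108+f,f,z),(253.5,299.5)),(s,(-108-f,f,z),(282.5,310)),(s,(-108-f,-f,z),(293,284)),(s,(108+f,f,z),(163.5,266.5))]
st=fit(ob,[570,200,0,0])
def W_(p,x): return np.array([p[0]+np.cos(p[2])*x,p[1]+np.sin(p[2])*x])
for n,p in(("build",b),("strip",st)):
    print(n,[W_(p,x).round(1).tolist() for x in(108,36,-36,-108)])
for n,a,c in [("sleeve",(181,193.8),(242,265.7)),("yoke",(196.5,135.6),(183.2,246.5)),("plug",(189.5,162.5),(210.5,252)),("pinion",(173.8,222),(273.5,266.5))]:
    P,e=tri(t,a,s,c); print(n,P.round(1),round(e,1))
E
python3 fit.py
```

```text
[ 517.426 -234.011   -2.314  -25.647]
[[-19.3, 19.0], [32.1, -23.9], [-22.8, 22.3], [28.8, -26.9], [-10.8, 19.2], [30.6, -15.6], [29.5, -16.0], [-11.4, 20.0], [-13.6, 20.2], [27.7, -17.0], [26.8, -17.6], [-14.5, 21.1], [1.6, -1.1], [1.0, -1.3], [-0.1, -0.1], [0.9, 0.2], [-0.7, 0.5], [-0.9, -0.2], [-1.0, 1.4], [-0.6, 1.6]]
[ 5.47950e+02  2.02918e+02 -1.40000e-02 -4.90700e+00]
[[-0.4, 4.4], [-0.2, 4.2], [-1.0, 4.9], [-0.8, 4.9], [0.9, 3.9], [0.2, -0.8], [1.2, -0.5], [0.2, -1.3], [0.2, -1.0], [0.0, -1.6], [-0.2, 0.3], [3.1, 1.0], [3.8, 3.8], [4.3, 1.0], [-2.2, -1.1], [-2.5, -1.2], [-1.8, -1.0], [-1.5, -0.2], [-1.8, -0.5]]
build [[444.4, -313.6], [493.1, -260.5], [541.8, -207.5], [590.5, -154.5]]
strip [[655.9, 201.4], [583.9, 202.4], [512.0, 203.4], [440.0, 204.4]]
sleeve [506.3 206.3  69.1] 1.9
yoke [650.6 198.1  57.1] 3.8
plug [580.5 200.   71.8] 0.7
pinion [438.2 204.2  97.4] 0.8
```

```bash
sed -i 's/^ob+= \[(t,(-H,-W,8).*$/o=13;ob+= [(t,(-H+o,W,8),(330,164.5)),(t,(-H+o,-W,8),(304.5,186.2)),(t,(H+o,W,8),(427.3,266.3)),(t,(H+o,-W,8),(402,291.3))]/; s/^ob+= \[(t,(far-f,-f,z).*$/ob+= [(t,(far-f,f,z),(330,168)),(t,(far-f,-f,z),(309.2,185.8)),(t,(far+f,-f,z),(329.2,206.8)),(t,(far+f,f,z),(349.5,188.2))]/; s/^ob+= \[(t,(nr-f,-f,z).*$/ob+= [(t,(nr-f,f,z),(394.5,235.8)),(t,(nr-f,-f,z),(374,254.5)),(t,(nr+f,-f,z),(395.5,277.5)),(t,(nr+f,f,z),(416,257.8))]/; s/(H,\(-\?W\),8)/(H+o,\1,8)/g; s/(-H,\(-\?W\),8)/(-H+o,\1,8)/g; s/(163,236)/(163.7,241.5)/' fit.py; python3 fit.py
```

```text
[ 513.432 -209.096   -2.29    -3.721]
[[0.3, -0.3], [-0.3, 0.4], [1.5, 0.5], [0.5, 1.1], [-0.1, 0.3], [0.1, 0.3], [-0.3, 0.4], [0.1, 0.7], [-0.1, -0.1], [-0.4, 0.6], [-0.5, 0.6], [-0.2, 0.3], [-0.4, -0.5], [-0.2, -0.4], [-0.9, 0.3], [-0.7, 0.3], [-1.6, -0.4], [-1.1, -1.0], [-1.0, 0.1], [-1.3, 0.2]]
[ 5.44703e+02  2.03107e+02 -1.20000e-02 -4.63600e+00]
[[0.2, 0.8], [0.3, 0.5], [-0.1, 0.8], [0.1, 0.6], [-0.0, -0.2], [-0.0, 0.6], [0.9, 0.9], [-0.0, 0.0], [-0.2, 0.3], [-0.4, -0.4], [-0.6, 1.4], [-0.7, -0.2], [-0.6, 2.0], [-0.0, -0.6], [-1.0, -0.6], [-1.0, -0.8], [-0.2, -0.6], [-0.0, 0.1], [-0.6, 0.0]]
build [[442.3, -290.3], [489.7, -236.2], [537.2, -182.0], [584.6, -127.9]]
strip [[652.7, 201.8], [580.7, 202.7], [508.7, 203.5], [436.7, 204.4]]
sleeve [506.3 206.3  69.1] 1.9
yoke [650.6 198.1  57.1] 3.8
plug [580.5 200.   71.8] 0.7
pinion [438.2 204.2  97.4] 0.8
```

Run:
```python
from h import *
s=cam("side");t=cam("top")
crop(t,178,115,218,170,14,"t1.png");crop(s,165,230,230,285,12,"s1.png")
for n,a,c,z in [("sleeve",(181,193.8),(242,265.7),72),("yoke",(196.5,135.6),(183.2,246.5),72),("plug",(189.5,162.5),(210.5,252),72),("pinion",(173.8,222),(273.5,266.5),96)]:
    print(n,onz(t,a,z).round(1),onz(s,c,z).round(1))
for n,P in [("yoke",(650,202,72)),("yoke58",(650,202,58))]: print(n,proj(t,P),proj(s,P))
```

```text
sleeve [506.6 205.8  72. ] [504.3 208.2  72. ]
yoke [647.  195.5  72. ] [640.7 208.3  72. ]
plug [580.8 200.   72. ] [580.  200.2  72. ]
pinion [438.8 204.6  96. ] [438.1 203.2  96. ]
yoke [[193.94472799 134.01472133]] [[180.82974128 243.11720338]]
yoke58 [[194.79107857 136.31733251]] [[181.68938312 247.26617879]]
```

View pics/t1.png

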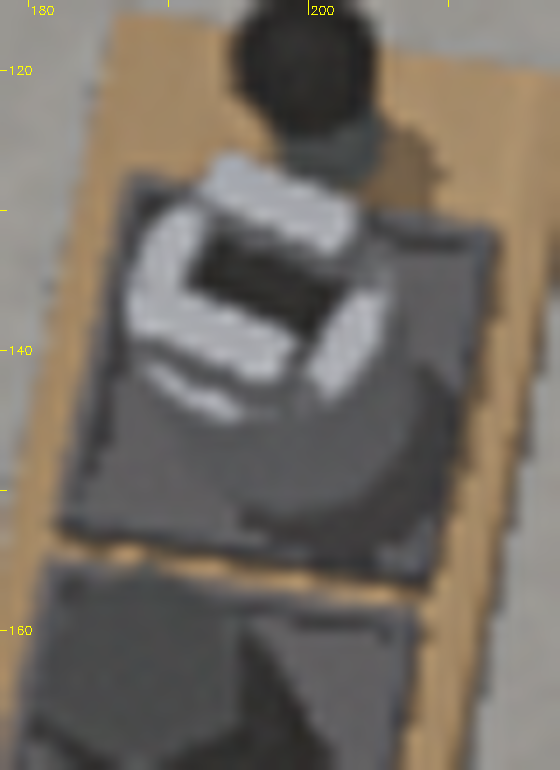

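View pics/s1.png

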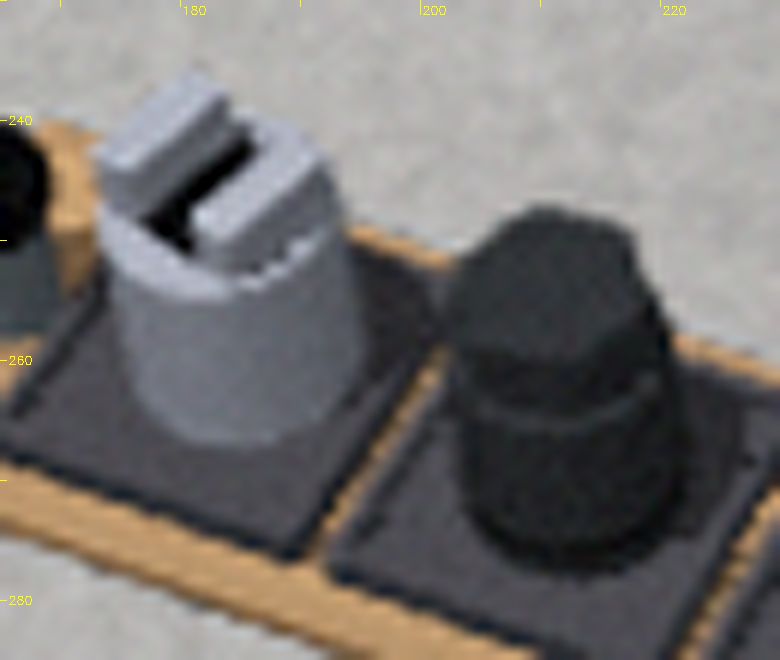

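```bash
cat > go.py <<'E'
import sys
from h import *
from scipy.spatial.transform import Rotation as R
def go(x,y,z,yaw):
    o=ctrl.get_obs(); r=R.from_rotvec(o["orientation"]); M=r.as_matrix()
    cy=np.arctan2(M[1,1],M[0,1])
    # target: tool x down, tool y at yaw (mod pi nearest)
    best=None
    for k in (0,np.pi,-np.pi):
        yy=np.array([np.cos(yaw+k),np.sin(yaw+k),0]);xx=np.array([0,0,-1.]);T=np.c_[xx,yy,np.cross(xx,yy)]
        w=(r.inv()*R.from_matrix(T)).as_rotvec()
        if best is None or np.linalg.norm(w)<np.linalg.norm(best): best=w
    d=np.array([x,y,z])-o["ee_pos"]
    print("t",round(o["t"],2),"tcp",o["ee_pos"].round(1),"jawyaw",round(cy,3),"q",o["qpos"].round(2),"w",round(o["width"],1),"F",o["ft_force"].round(1))
    print("shift in tool axes now mm",(M.T@d).round(1)," turn",best.round(3)," shift in tool axes after turn",((r*R.from_rotvec(best)).as_matrix().T@d).round(1))
if __name__=="__main__": go(*map(float,sys.argv[1:5]))
E
python3 go.py 438.5 204.3 150 1.559
```

```text
t 0.5 tcp [ 277.9 -559.8  222.6] jawyaw -1.11 q [-1.13  0.42  1.63 -0.    1.09 -0.02] w 87.8 F [ 0.4 -0.7 -0.7]
shift in tool axes now mm [  72.7 -612.9 -483.6]  turn [0.473 0.    0.   ]  shift in tool axes after turn [  72.6 -765.9 -151.6]
```

```bash
python3 -m crank '[[[0,0,0],[0.118,0,0],0.0878],[[0,0,0],[0.118,0,0],0.0878],[[0,0,0],[0.118,0,0],0.0878],[[0,0,0],[0.119,0,0],0.0878],[[0,-0.03,-0.006],[0,0,0],0.0878],[[0,-0.038,-0.0075],[0,0,0],0.0878],[[0,-0.038,-0.0075],[0,0,0],0.0878],[[0,-0.038,-0.0075],[0,0,0],0.0878]]'; python3 go.py 438.5 204.3 150 1.559
```

```text
t: 1.17
ee_pos: [308.1, -414.7, 222.5]
orientation: [-2.215, 0.015, 2.215]
ft_force: [1.5, -0.5, 0.8]
width: 87.6
t 1.17 tcp [ 308.1 -414.7  222.5] jawyaw -1.584 q [-0.96  0.26  1.87  0.    1.01  0.63] w 87.6 F [ 1.5 -0.5  0.8]
shift in tool axes now mm [  72.6 -620.7 -122.2]  turn [-0.001 -0.     0.   ]  shift in tool axes after turn [  72.5 -620.5 -123.1]
```

```bash
python3 -m crank '[[[0,-0.039,-0.0077],[0,0,0],0.0878],[[0,-0.039,-0.0077],[0,0,0],0.0878],[[0,-0.039,-0.0077],[0,0,0],0.0878],[[0,-0.039,-0.0077],[0,0,0],0.0878],[[0,-0.039,-0.0077],[0,0,0],0.0878],[[0,-0.039,-0.0077],[0,0,0],0.0878],[[0,-0.039,-0.0077],[0,0,0],0.0878],[[0,-0.039,-0.0077],[0,0,0],0.0878]]'; python3 -m crank '[[[0,-0.039,-0.0077],[0,0,0],0.0878],[[0,-0.039,-0.0077],[0,0,0],0.0878],[[0,-0.039,-0.0077],[0,0,0],0.0878],[[0,-0.039,-0.0077],[0,0,0],0.0878],[[0,-0.039,-0.0077],[0,0,0],0.0878],[[0,-0.039,-0.0077],[0,0,0],0.0878],[[0,-0.039,-0.0077],[0,0,0],0.0878],[[0,-0.030,-0.006],[0,0,0],0.0878]]'; python3 go.py 438.5 204.3 150 1.559
```

```text
t: 1.83
ee_pos: [373.7, -103.2, 223.1]
orientation: [-2.216, 0.014, 2.214]
ft_force: [0.3, -1.2, 0.6]
width: 87.5
t: 2.5
ee_pos: [437.6, 200.3, 223.0]
orientation: [-2.217, 0.011, 2.214]
ft_force: [1.1, 0.5, -0.2]
width: 87.8
t 2.5 tcp [437.6 200.3 223. ] jawyaw -1.582 q [0.4  0.21 1.94 0.   0.99 1.99] w 87.8 F [ 1.1  0.5 -0.2]
shift in tool axes now mm [73.  -3.9 -0.8]  turn [ 0.001 -0.001  0.001]  shift in tool axes after turn [73.  -4.  -0.9]
```

```bash
python3 -m crank '[[[0.02,-0.002,-0.001],[0,0,0],0.0878],[[0.03,0,0],[0,0,0],0.0878],[[0.03,0,0],[0,0,0],0.0878],[[0.02,0,0],[0,0,0],0.0878],[[0.01,0,0],[0,0,0],0.0878],[[0,0,0],[0,0,0],0.0878],[[0,0,0],[0,0,0],0.0878],[[0,0,0],[0,0,0],0.0878]]'; python3 go.py 438.5 204.3 41 1.559
python3 - <<'E'
from h import *
s=cam("side");t=cam("top")
crop(s,220,200,320,320,5,"s2.png");crop(t,120,150,260,270,5,"t2.png")
print(proj(s,[438.5,204.3,113]),proj(t,[438.5,204.3,113]))
E
```

```text
t: 3.17
ee_pos: [439.2, 199.6, 113.9]
orientation: [-2.217, 0.013, 2.213]
ft_force: [0.8, -0.8, -0.2]
width: 87.7
t 3.17 tcp [439.2 199.6 113.9] jawyaw -1.583 q [0.4  0.39 2.02 0.   0.74 1.99] w 87.7 F [ 0.8 -0.8 -0.2]
shift in tool axes now mm [72.9 -4.6  0.9]  turn [-0.001 -0.002  0.001]  shift in tool axes after turn [72.9 -4.7  0.8]
[[273.31021325 261.56578306]] [[172.35647139 220.70013415]]
```

View pics/s2.png

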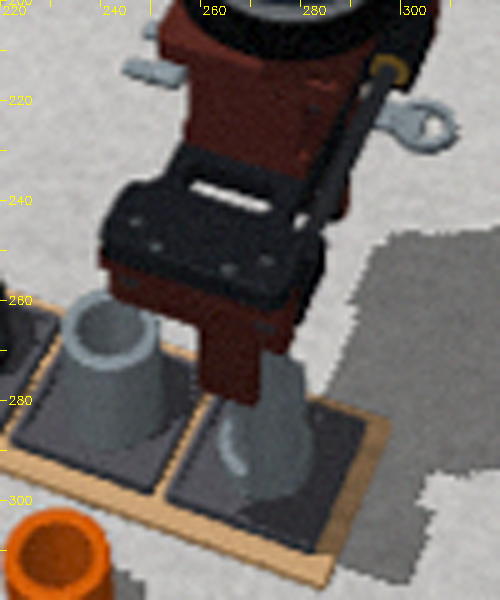

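View pics/t2.png

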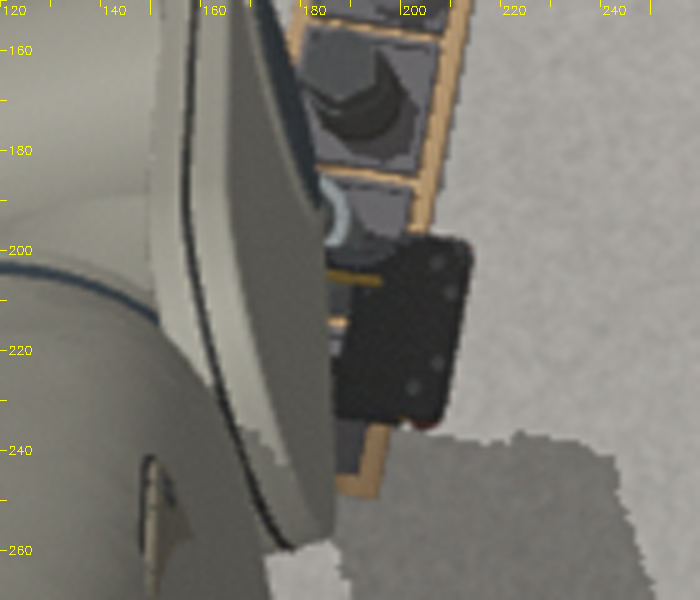

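Run:
```python
from h import *
s=cam("side")
for y in (44,57.5):
  for x in (-10,10): print(proj(s,[439.2+x,199.6+y,114]))
print(proj(s,[438.5,204,12]),proj(s,[438.5,204,96]))
```

```text
[[270.64676021 278.45140911]]
[[260.70097707 275.17624909]]
[[268.06480318 284.11681034]]
[[258.02071904 280.76529673]]
[[272.29369505 290.73944554]] [[273.17108671 266.73349627]]
```

```bash
python3 -m crank '[[[0.01,-0.002,0],[0,0,0],0.0878],[[0.012,-0.002,0],[0,0,0],0.0878],[[0.012,0,0],[0,0,0],0.0878],[[0.012,0,0],[0,0,0],0.0878],[[0.012,0,0],[0,0,0],0.0878],[[0.01,0,0],[0,0,0],0.0878],[[0.005,0,0],[0,0,0],0.0878],[[0,0,0],[0,0,0],0.0878]]'; python3 go.py 438.5 204.3 41 1.559
python3 - <<'E'
from h import *
s=cam("side");
crop(s,220,220,320,320,6,"s3.png")
E
```

```text
t: 3.98
ee_pos: [437.6, 203.1, 38.6]
orientation: [-2.214, 0.014, 2.218]
ft_force: [0.4, 0.1, 0.2]
width: 88.1
t 3.98 tcp [437.6 203.1  38.6] jawyaw -1.583 q [0.41 0.53 2.04 0.   0.57 1.99] w 88.1 F [0.4 0.1 0.2]
shift in tool axes now mm [-2.4 -1.2 -0.9]  turn [-0.     0.002 -0.001]  shift in tool axes after turn [-2.4 -1.2 -0.9]
```

View pics/s3.png

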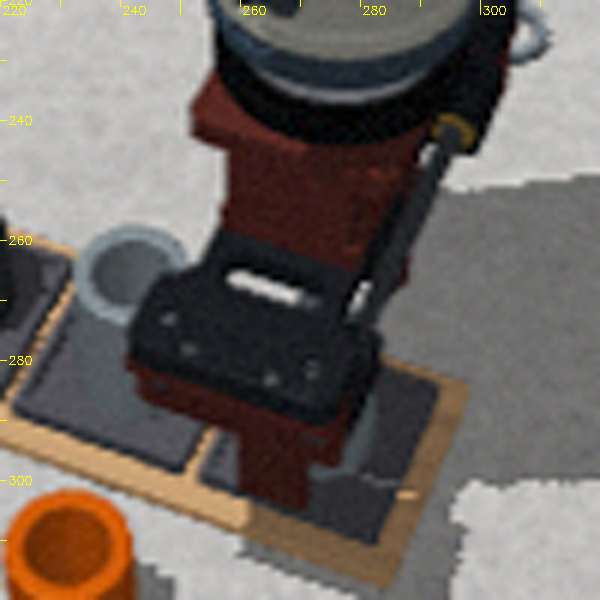

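```bash
python3 -m crank '[[[-0.002,-0.001,-0.001],[0,0,0],0.0878],[[0,0,0],[0,0,0],0.02],[[0,0,0],[0,0,0],0.02],[[0,0,0],[0,0,0],0.02],[[0,0,0],[0,0,0],0.02],[[0,0,0],[0,0,0],0.02],[[0,0,0],[0,0,0],0.02],[[0,0,0],[0,0,0],0.02]]';python3 -m crank '[[[0,0,0],[0,0,0],0.02],[[0,0,0],[0,0,0],0.02],[[0,0,0],[0,0,0],0.02],[[0,0,0],[0,0,0],0.02],[[0,0,0],[0,0,0],0.02],[[0,0,0],[0,0,0],0.02],[[0,0,0],[0,0,0],0.02],[[0,0,0],[0,0,0],0.02]]'; python3 go.py 438.5 204.3 150 1.559
```

```text
t: 4.7
ee_pos: [439.3, 204.3, 41.7]
orientation: [-2.215, 0.013, 2.215]
ft_force: [0.9, 0.5, -0.2]
width: 44.6
t: 5.37
ee_pos: [439.5, 204.4, 41.8]
orientation: [-2.216, 0.013, 2.215]
ft_force: [1.1, 2.1, 1.0]
width: 28.4
t 5.37 tcp [439.5 204.4  41.8] jawyaw -1.583 q [0.41 0.53 2.03 0.   0.58 1.99] w 28.4 F [1.1 2.1 1. ]
shift in tool axes now mm [-1.082e+02  1.000e-01  9.000e-01]  turn [-0. -0.  0.]  shift in tool axes after turn [-1.082e+02  1.000e-01  1.000e+00]
```

```bash
python3 -m crank '[[[-0.005,0,0],[0,0,0],0.02],[[-0.01,0,0],[0,0,0],0.02],[[-0.01,0,0],[0,0,0],0.02],[[-0.01,0,0],[0,0,0],0.02],[[-0.01,0,0],[0,0,0],0.02],[[-0.005,0,0],[0,0,0],0.02],[[0,0,0],[0,0,0],0.02],[[0,0,0],[0,0,0],0.02]]'; python3 go.py 438.5 204.3 150 1.559
python3 - <<'E'
from h import *
s=cam("side");
crop(s,220,210,320,310,6,"s4.png")
E
```

```text
t: 6.03
ee_pos: [439.5, 204.4, 92.2]
orientation: [-2.216, 0.013, 2.214]
ft_force: [0.3, -0.0, -3.1]
width: 28.8
t 6.03 tcp [439.5 204.4  92.2] jawyaw -1.583 q [ 0.41  0.43  2.02 -0.    0.69  1.99] w 28.8 F [ 0.3 -0.  -3.1]
shift in tool axes now mm [-57.8   0.1   1. ]  turn [-0.    -0.001  0.   ]  shift in tool axes after turn [-57.8   0.1   1. ]
```

View pics/s4.png

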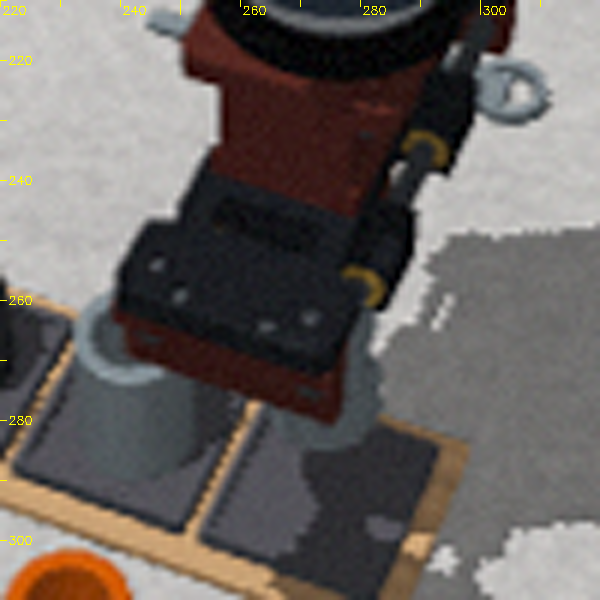

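Run:
```python
from h import *
s=cam("side");
a=np.linspace(0,6.28,9)[:-1]
P=np.c_[439.5+20*np.cos(a),204.4+20*np.sin(a),0*a+62.5]
print(proj(s,P).round(1).tolist(),proj(s,[439.5,204.4,62.5]))
```

```text
[[263.1, 273.7], [263.2, 280.0], [268.7, 284.5], [276.4, 284.4], [281.6, 279.8], [281.2, 273.5], [275.7, 269.2], [268.3, 269.3]] [[272.27463147 276.70952739]]
```

```bash
python3 -m crank '[[[-0.02,0,0],[0,0,0],0.02],[[-0.03,0,0],[0,0,0],0.02],[[-0.03,0.01,0],[0,0,0],0.02],[[-0.02,0.02,0],[0,0,0],0.02],[[0,0.03,0],[0,0,0],0.02],[[0,0.038,0],[0,0,0],0.02],[[0,0.038,0],[0,0,0],0.02],[[0,0.038,0],[0,0,0],0.02]]';python3 -m crank '[[[0,0.038,0],[0,0,0],0.02],[[0,0.038,0],[0,0,0],0.02],[[0,0.038,0],[0,0,0],0.02],[[0,0.038,0],[0,0,0],0.02],[[0,0.038,0],[0,0,0],0.02],[[0,0.038,0],[0,0,0],0.02],[[0,0.038,0],[0,0,0],0.02],[[0,0.03,0],[0,0,0],0.02]]';python3 -m crank '[[[0,0.015,0],[0,0,0],0.02],[[0,0.004,0],[-0.07,0,0],0.02],[[0,0,0],[-0.12,0,0],0.02],[[0,0,0],[-0.12,0,0],0.02],[[0,0,0],[-0.12,0,0],0.02],[[0,0,0],[-0.12,0,0],0.02],[[0,0,0],[-0.12,0,0],0.02],[[0,0,0],[-0.12,0,0],0.02]]';python3 go.py 442.3 -290.3 36.3 -0.719
```

```text
t: 6.8
ee_pos: [436.4, 29.0, 191.3]
orientation: [-2.215, 0.012, 2.217]
ft_force: [0.9, -0.7, -3.1]
width: 28.4
t: 7.47
ee_pos: [432.8, -268.2, 191.0]
orientation: [-2.214, 0.014, 2.216]
ft_force: [0.2, 0.4, -1.8]
width: 28.4
t: 8.13
ee_pos: [432.9, -283.7, 190.9]
orientation: [1.761, 0.73, -1.762]
ft_force: [-0.8, 0.3, -3.0]
width: 28.5
t 8.13 tcp [ 432.9 -283.7  190.9] jawyaw -0.787 q [-0.6   0.31  1.89  0.    0.94  0.18] w 28.5 F [-0.8  0.3 -3. ]
shift in tool axes now mm [154.6  11.6  -2. ]  turn [-0.068  0.     0.002]  shift in tool axes after turn [154.6  11.4  -1.2]
```

Next: finish the turn, correct sideways, and come down to about 40 mm above the place, then look.

```bash
python3 -m crank '[[[0.01,0,0],[-0.068,0,0],0.02],[[0.025,0.006,-0.001],[0,0,0],0.02],[[0.03,0.0055,0],[0,0,0],0.02],[[0.03,0,0],[0,0,0],0.02],[[0.015,0,0],[0,0,0],0.02],[[0.005,0,0],[0,0,0],0.02],[[0,0,0],[0,0,0],0.02],[[0,0,0],[0,0,0],0.02]]';python3 go.py 442.3 -290.3 36.3 -0.719;python3 - <<'E'
from h import *
s=cam("side");t=cam("top")
crop(s,280,90,390,180,6,"s5.png");crop(t,340,190,460,300,6,"t5.png")
E
```

```text
t: 8.8
ee_pos: [442.8, -291.3, 76.9]
orientation: [1.72, 0.775, -1.72]
ft_force: [0.6, -0.5, -2.8]
width: 28.6
t 8.8 tcp [ 442.8 -291.3   76.9] jawyaw -0.725 q [-0.6   0.51  1.93  0.    0.71  0.12] w 28.6 F [ 0.6 -0.5 -2.8]
shift in tool axes now mm [40.6 -1.1 -0.4]  turn [-0.006 -0.     0.   ]  shift in tool axes after turn [40.6 -1.1 -0.4]
```

View pics/s5.png

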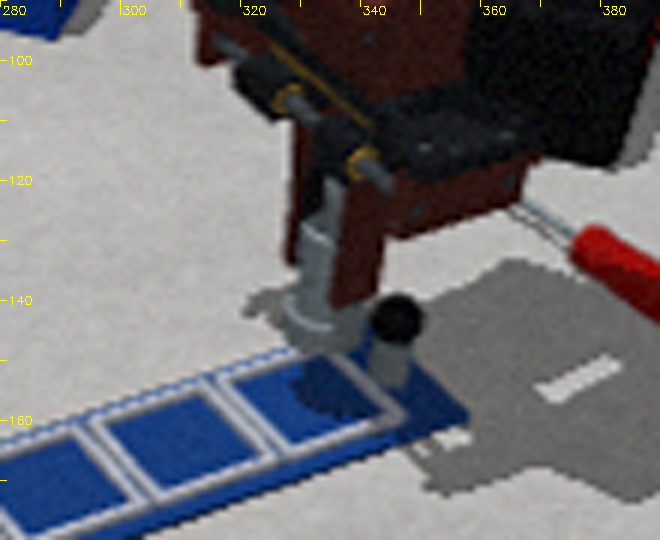

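View pics/t5.png

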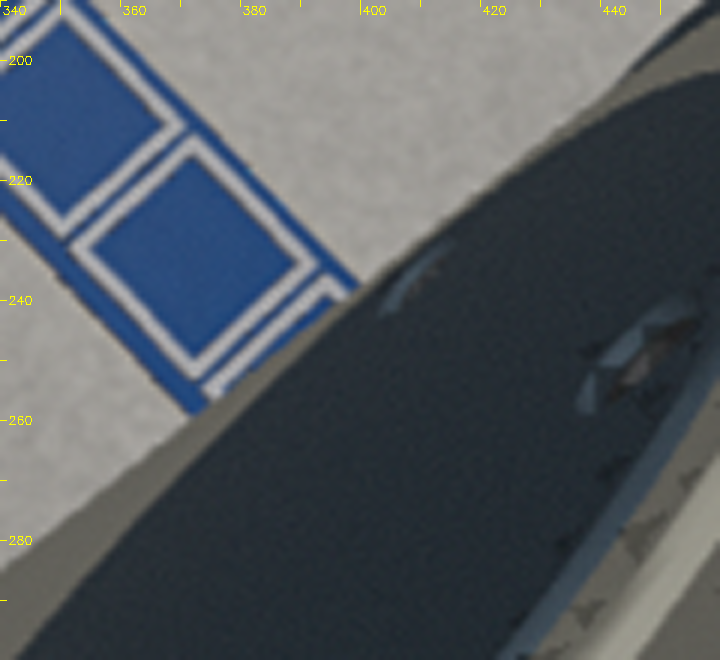

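Run:
```python
from h import *
s=cam("side");
a=np.linspace(0,6.28,9)[:-1]
P=np.c_[442.8+20*np.cos(a),-291.3+20*np.sin(a),0*a+47]
print(proj(s,P).round(1).tolist(),proj(s,[442.8,-291.3,47]))
print(proj(s,[442.3,-290.3,11]),proj(s,[442.3,-290.3,6]))
f=34
for x,y in((-f,-f),(f,-f),(f,f),(-f,f)):
  x+=108;c,q=np.cos(-2.29),np.sin(-2.29);print(proj(s,[513.4+c*x-q*y,-209.1+q*x+c*y,11]).round(1))
```

```text
[[325.3, 143.5], [326.0, 146.8], [330.3, 149.1], [335.7, 149.0], [339.0, 146.7], [338.2, 143.4], [333.9, 141.2], [328.6, 141.2]] [[332.12658489 145.07776777]]
[[330.70628579 155.3107214 ]] [[330.50261206 156.66626591]]
[[327.5 165.4]]
[[347.2 158.5]]
[[333.8 145.8]]
[[314.5 152.2]]
```

```bash
python3 -m crank '[[[0.01,-0.001,0],[0,0,0],0.02],[[0.012,0,0],[0,0,0],0.02],[[0.009,0,0],[0,0,0],0.02],[[0.004,0,0],[0,0,0],0.02],[[0.002,0,0],[0,0,0],0.02],[[0.001,0,0],[0,0,0],0.02],[[0,0,0],[0,0,0],0.02],[[0,0,0],[0,0,0],0.02]]';python3 go.py 442.3 -290.3 36 -0.719
```

```text
t: 9.62
ee_pos: [442.0, -291.0, 38.8]
orientation: [1.72, 0.774, -1.72]
ft_force: [1.3, -1.0, -1.6]
width: 28.8
t 9.62 tcp [ 442.  -291.    38.8] jawyaw -0.725 q [-0.6   0.57  1.94  0.    0.63  0.12] w 28.8 F [ 1.3 -1.  -1.6]
shift in tool axes now mm [ 2.8 -0.2 -0.7]  turn [-0.006 -0.    -0.   ]  shift in tool axes after turn [ 2.8 -0.2 -0.7]
```

```bash
python3 -m crank '[[[0.001,0,0],[0,0,0],0.02],[[0,0,0],[0,0,0],0.02],[[0.001,0,0],[0,0,0],0.02],[[0,0,0],[0,0,0],0.02],[[0.0005,0,0],[0,0,0],0.02],[[0.0005,0,0],[0,0,0],0.02],[[0,0,0],[0,0,0],0.02],[[0,0,0],[0,0,0],0.02]]';python3 go.py 442.3 -290.3 36 -0.719
```

```text
t: 10.28
ee_pos: [441.9, -290.9, 35.8]
orientation: [1.72, 0.774, -1.72]
ft_force: [0.1, -0.5, -1.7]
width: 28.6
t 10.28 tcp [ 441.9 -290.9   35.8] jawyaw -0.725 q [-0.6   0.58  1.94  0.    0.63  0.12] w 28.6 F [ 0.1 -0.5 -1.7]
shift in tool axes now mm [-0.2 -0.1 -0.7]  turn [-0.006 -0.    -0.   ]  shift in tool axes after turn [-0.2 -0.1 -0.7]
```

```bash
python3 -m crank '[[[0.0005,0,0],[0,0,0],0.02],[[0,0,0],[0,0,0],0.02],[[0,0,0],[0,0,0],0.02],[[0,0,0],[0,0,0],0.02],[[0,0,0],[0,0,0],0.02],[[0,0,0],[0,0,0],0.02],[[0,0,0],[0,0,0],0.02],[[0,0,0],[0,0,0],0.02]]';python3 -m crank '[[[0.0005,0,0],[0,0,0],0.02],[[0,0,0],[0,0,0],0.02],[[0,0,0],[0,0,0],0.02],[[0,0,0],[0,0,0],0.02],[[0,0,0],[0,0,0],0.02],[[0,0,0],[0,0,0],0.02],[[0,0,0],[0,0,0],0.02],[[0,0,0],[0,0,0],0.02]]'
```

```text
t: 10.95
ee_pos: [441.9, -290.9, 35.7]
orientation: [1.72, 0.774, -1.72]
ft_force: [-1.6, 1.2, 4.6]
width: 28.3
t: 11.62
ee_pos: [441.9, -290.9, 35.7]
orientation: [1.72, 0.774, -1.72]
ft_force: [-3.6, 1.6, 11.6]
width: 28.4
```

```bash
python3 -m crank '[[[-0.0005,0,0],[0,0,0],0.02],[[0,0,0],[0,0,0],0.035],[[0,0,0],[0,0,0],0.045],[[0,0,0],[0,0,0],0.065],[[0,0,0],[0,0,0],0.08],[[0,0,0],[0,0,0],0.08],[[0,0,0],[0,0,0],0.08],[[0,0,0],[0,0,0],0.08]]';python3 -m crank '[[[0,0,0],[0,0,0],0.08],[[0,0,0],[0,0,0],0.08],[[-0.01,0,0],[0,0,0],0.08],[[-0.02,0,0],[0,0,0],0.08],[[-0.03,0,0],[0,0,0],0.08],[[-0.03,0,0],[0,0,0],0.08],[[-0.03,0,0],[0,0,0],0.08],[[-0.02,0,0],[0,0,0],0.08]]'; python3 go.py 505.5 204.4 150 1.559
python3 - <<'E'
from h import *
s=cam("side");
crop(s,280,90,390,180,6,"s6.png")
E
```

```text
t: 12.28
ee_pos: [441.8, -290.9, 35.1]
orientation: [1.72, 0.774, -1.72]
ft_force: [0.4, -0.1, 0.2]
width: 71.3
t: 12.95
ee_pos: [442.5, -291.3, 178.7]
orientation: [1.721, 0.771, -1.718]
ft_force: [0.6, -0.1, 0.3]
width: 79.9
t 12.95 tcp [ 442.5 -291.3  178.7] jawyaw -0.725 q [-0.6   0.34  1.88  0.    0.92  0.12] w 79.9 F [ 0.6 -0.1  0.3]
shift in tool axes now mm [  28.  -281.7 -412.8]  turn [ 0.858 -0.002 -0.003]  shift in tool axes after turn [  28.7 -496.5  -57.1]
```

View pics/s6.png

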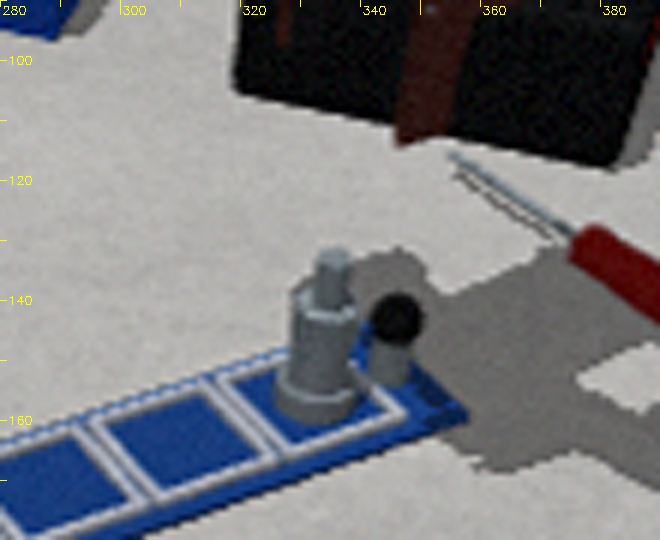

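```bash
python3 -m crank '[[[0,0,0],[0.122,0,0],0.0878],[[0,0,0],[0.122,0,0],0.0878],[[0,0,0],[0.123,0,0],0.0878],[[0,0,0],[0.123,0,0],0.0878],[[0,0,0],[0.123,0,0],0.0878],[[0,0,0],[0.123,0,0],0.0878],[[0,0,0],[0.122,0,0],0.0878],[[0,-0.02,-0.002],[0,0,0],0.0878]]';python3 -m crank '[[[0,-0.038,-0.0044],[0,0,0],0.0878],[[0,-0.038,-0.0044],[0,0,0],0.0878],[[0,-0.038,-0.0044],[0,0,0],0.0878],[[0,-0.038,-0.0044],[0,0,0],0.0878],[[0,-0.038,-0.0044],[0,0,0],0.0878],[[0,-0.038,-0.0044],[0,0,0],0.0878],[[0,-0.038,-0.0044],[0,0,0],0.0878],[[0,-0.038,-0.0044],[0,0,0],0.0878]]';python3 -m crank '[[[0,-0.038,-0.0044],[0,0,0],0.0878],[[0,-0.038,-0.0044],[0,0,0],0.0878],[[0,-0.038,-0.0044],[0,0,0],0.0878],[[0,-0.038,-0.0044],[0,0,0],0.0878],[[0.01,-0.02,-0.002],[0,0,0],0.0878],[[0.02,0,0],[0,0,0],0.0878],[[0.01,0,0],[0,0,0],0.0878],[[0,0,0],[0,0,0],0.0878]]'; python3 go.py 505.5 204.4 25 1.559
```

```text
t: 13.67
ee_pos: [444.3, -272.8, 175.7]
orientation: [-2.213, 0.024, 2.21]
ft_force: [0.0, -1.0, -0.9]
width: 88.0
t: 14.33
ee_pos: [482.7, 34.5, 175.6]
orientation: [-2.216, 0.014, 2.215]
ft_force: [1.3, -0.6, -0.3]
width: 87.8
t: 15.0
ee_pos: [502.7, 203.8, 133.1]
orientation: [-2.212, 0.015, 2.221]
ft_force: [-0.5, 0.4, 0.4]
width: 87.9
t 15.0 tcp [502.7 203.8 133.1] jawyaw -1.582 q [ 0.36  0.43  1.87 -0.    0.84  1.95] w 87.9 F [-0.5  0.4  0.4]
shift in tool axes now mm [108.1  -0.8  -3.3]  turn [ 0.     0.004 -0.002]  shift in tool axes after turn [108.1  -0.6  -2.8]
```

```bash
python3 -m crank '[[[0.01,-0.001,-0.004],[0,0,0],0.0878],[[0.02,0,0],[0,0,0],0.0878],[[0.025,0,0],[0,0,0],0.0878],[[0.025,0,0],[0,0,0],0.0878],[[0.018,0,0],[0,0,0],0.0878],[[0.007,0,0],[0,0,0],0.0878],[[0.002,0,0],[0,0,0],0.03],[[0,0,0],[0,0,0],0.03]]'; python3 go.py 505.5 204.4 25 1.559
python3 - <<'E'
from h import *
s=cam("side");
crop(s,200,210,310,310,6,"s7.png")
E
```

```text
t: 15.67
ee_pos: [509.2, 204.9, 28.4]
orientation: [-2.215, 0.014, 2.215]
ft_force: [-0.5, -0.2, -0.5]
width: 78.0
t 15.67 tcp [509.2 204.9  28.4] jawyaw -1.584 q [ 0.36  0.61  1.89 -0.    0.64  1.94] w 78.0 F [-0.5 -0.2 -0.5]
shift in tool axes now mm [3.4 0.6 3.6]  turn [-0.001 -0.     0.   ]  shift in tool axes after turn [3.4 0.6 3.6]
```

View pics/s7.png

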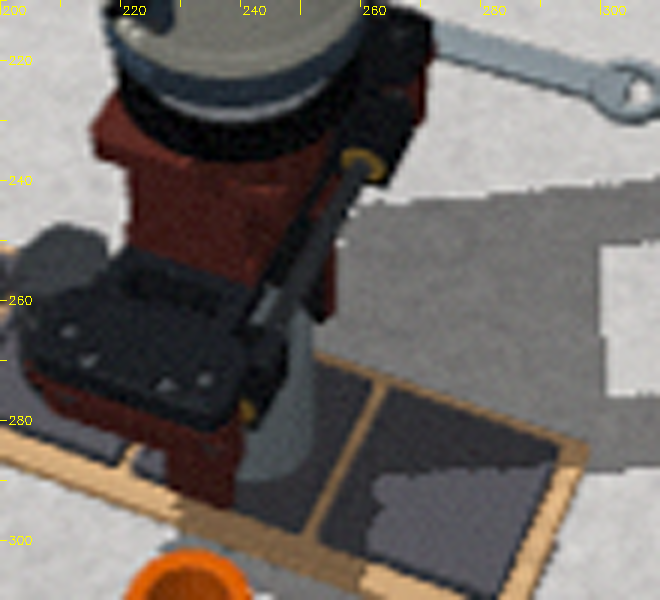

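Run:
```python
from h import *
s=cam("side");
for dx in(-10,10): print("finger",proj(s,[509.2+dx,257.4,28.4]),proj(s,[509.2+dx,250,28.4]))
a=np.linspace(0,6.28,60)
for x,y in((505.5,206),(507,206),(509,206)):
  for z in (12,30): print(x,z,proj(s,np.c_[x+21*np.cos(a),y+21*np.sin(a),0*a+z]).max(0))
```

```text
finger [[235.31118607 297.64636491]] [[236.79356615 294.7318595 ]]
finger [[226.38697765 294.51853289]] [[227.91173435 291.6398188 ]]
505.5 12 [252.53185712 289.97384711]
505.5 30 [252.42437556 285.09931505]
507 12 [251.88682776 289.75002228]
507 30 [251.77018673 284.87444342]
509 12 [251.02766722 289.45189925]
509 30 [250.89883875 284.57493064]
```

```bash
python3 -m crank '[[[0.002,0,0.003],[0,0,0],0.06],[[0.0015,0,0],[0,0,0],0.06],[[0,0,0],[0,0,0],0.03],[[0,0,0],[0,0,0],0.03],[[0,0,0],[0,0,0],0.03],[[0,0,0],[0,0,0],0.03],[[0,0,0],[0,0,0],0.03],[[0,0,0],[0,0,0],0.03]]';python3 -m crank '[[[0,0,0],[0,0,0],0.03],[[0,0,0],[0,0,0],0.03],[[0,0,0],[0,0,0],0.03],[[0,0,0],[0,0,0],0.03],[[-0.01,0,0],[0,0,0],0.03],[[-0.02,0,0],[0,0,0],0.03],[[-0.02,0,0],[0,0,0],0.03],[[-0.02,0,0],[0,0,0],0.03]]'; python3 go.py 505.5 204.4 25 1.559
```

```text
t: 16.43
ee_pos: [506.1, 205.7, 25.0]
orientation: [-2.216, 0.013, 2.214]
ft_force: [-1.1, 2.1, 3.4]
width: 42.0
t: 17.1
ee_pos: [504.7, 204.7, 95.1]
orientation: [-2.213, 0.015, 2.218]
ft_force: [0.1, -0.1, -2.5]
width: 42.5
t 17.1 tcp [504.7 204.7  95.1] jawyaw -1.583 q [ 0.36  0.49  1.89 -0.    0.77  1.95] w 42.5 F [ 0.1 -0.1 -2.5]
shift in tool axes now mm [70.1  0.2 -1. ]  turn [-0.     0.002 -0.001]  shift in tool axes after turn [70.1  0.3 -0.8]
```

```bash
python3 -m crank '[[[-0.03,0,0],[0,0,0],0.03],[[-0.03,0.01,0],[0,0,0],0.03],[[-0.01,0.02,0],[0,0,0],0.03],[[0,0.03,0],[0,0,0],0.03],[[0,0.038,0],[0,0,0],0.03],[[0,0.038,0],[0,0,0],0.03],[[0,0.038,0.002],[0,0,0],0.03],[[0,0.038,0.002],[0,0,0],0.03]]';python3 -m crank '[[[0,0.038,0.002],[0,0,0],0.03],[[0,0.038,0.002],[0,0,0],0.03],[[0,0.038,0.002],[0,0,0],0.03],[[0,0.038,0],[0,0,0],0.03],[[0,0.038,0],[0,0,0],0.03],[[0,0.025,0],[0,0,0],0.03],[[0,0.012,0],[0,0,0],0.03],[[0,0,0],[-0.05,0,0],0.03]]';python3 -m crank '[[[0,0,0],[-0.12,0,0],0.03],[[0,0,0],[-0.12,0,0],0.03],[[0,0,0],[-0.12,0,0],0.03],[[0,0,0],[-0.12,0,0],0.03],[[0,0,0],[-0.12,0,0],0.03],[[0,0,0],[-0.12,0,0],0.03],[[0,0,0],[-0.094,0,0],0.03],[[0,0,0],[0,0,0],0.03]]';python3 go.py 489.7 -236.2 19 -0.719
```

```text
t: 17.77
ee_pos: [497.9, -8.3, 164.8]
orientation: [-2.214, 0.013, 2.217]
ft_force: [0.5, 0.4, -2.6]
width: 42.3
t: 18.43
ee_pos: [489.6, -235.8, 164.6]
orientation: [2.203, 0.038, -2.205]
ft_force: [-1.1, 0.3, -2.6]
width: 42.2
t: 19.1
ee_pos: [489.7, -232.6, 164.5]
orientation: [1.713, 0.783, -1.715]
ft_force: [0.0, -0.0, -2.0]
width: 42.0
t 19.1 tcp [ 489.7 -232.6  164.5] jawyaw -0.715 q [-0.47  0.38  1.86 -0.    0.91  0.25] w 42.0 F [ 0. -0. -2.]
shift in tool axes now mm [145.5   2.6   2.6]  turn [0.004 0.    0.002]  shift in tool axes after turn [145.5   2.4   2.7]
```

Down to about 50 mm and check against the pocket.

```bash
python3 -m crank '[[[0.02,0.0025,0.0025],[0,0,0],0.03],[[0.03,0,0],[0,0,0],0.03],[[0.03,0,0],[0,0,0],0.03],[[0.02,0,0],[0,0,0],0.03],[[0.01,0,0],[0,0,0],0.03],[[0.005,0,0],[0,0,0],0.03],[[0,0,0],[0,0,0],0.03],[[0,0,0],[0,0,0],0.03]]';python3 go.py 489.7 -236.2 19 -0.719;python3 - <<'E'
from h import *
s=cam("side")
crop(s,260,90,370,190,6,"s8.png")
print(proj(s,[489.7,-236.2,6]),proj(s,[489.7,-236.2,36]))
E
```

```text
t: 19.77
ee_pos: [491.1, -237.2, 50.4]
orientation: [1.717, 0.777, -1.716]
ft_force: [0.4, 0.8, -1.4]
width: 42.2
t 19.77 tcp [ 491.1 -237.2   50.4] jawyaw -0.72 q [-0.47  0.57  1.9   0.    0.67  0.25] w 42.2 F [ 0.4  0.8 -1.4]
shift in tool axes now mm [31.4 -1.7  0.2]  turn [-0.001 -0.    -0.001]  shift in tool axes after turn [31.4 -1.7  0.2]
[[309.48697878 163.80437199]] [[310.37468489 155.51251137]]
```

View pics/s8.png

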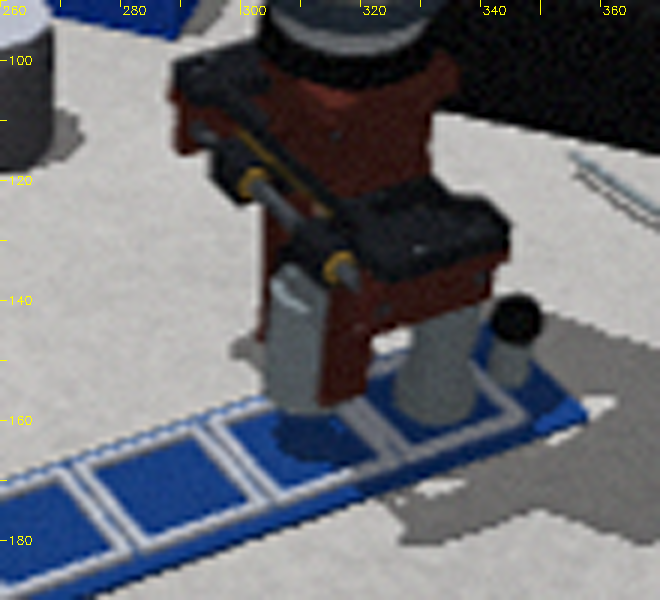

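```bash
python3 -m crank '[[[0.008,-0.001,0],[0,0,0],0.03],[[0.01,0,0],[0,0,0],0.03],[[0.006,0,0],[0,0,0],0.03],[[0.003,0,0],[0,0,0],0.03],[[0.002,0,0],[0,0,0],0.03],[[0,0,0],[0,0,0],0.03],[[0,0,0],[0,0,0],0.03],[[0,0,0],[0,0,0],0.03]]';python3 -m crank '[[[0.001,0,0],[0,0,0],0.03],[[0,0,0],[0,0,0],0.03],[[0.0005,0,0],[0,0,0],0.03],[[0,0,0],[0,0,0],0.03],[[0,0,0],[0,0,0],0.03],[[0.0005,0,0],[0,0,0],0.03],[[0,0,0],[0,0,0],0.03],[[0,0,0],[0,0,0],0.03]]'
```

```text
t: 20.48
ee_pos: [490.0, -236.4, 20.8]
orientation: [1.716, 0.778, -1.716]
ft_force: [0.7, 0.3, -2.9]
width: 42.0
t: 21.15
ee_pos: [489.9, -236.4, 19.0]
orientation: [1.716, 0.778, -1.716]
ft_force: [-0.4, 0.3, 3.9]
width: 42.1
```

```bash
python3 -m crank '[[[0,0,0],[0,0,0],0.045],[[0,0,0],[0,0,0],0.05],[[0,0,0],[0,0,0],0.07],[[0,0,0],[0,0,0],0.08],[[0,0,0],[0,0,0],0.08],[[0,0,0],[0,0,0],0.08],[[0,0,0],[0,0,0],0.08],[[-0.01,0,0],[0,0,0],0.08]]';python3 -m crank '[[[-0.03,0,0],[0,0,0],0.08],[[-0.035,0,0],[0,0,0],0.08],[[-0.035,0,0],[0,0,0],0.08],[[-0.03,0,0],[0,0,0],0.08],[[-0.01,0,0],[0.12,0,0],0.08],[[0,0,0],[0.12,0,0],0.08],[[0,0,0],[0.12,0,0],0.08],[[0,0,0],[0.12,0,0],0.08]]'; python3 go.py 580.5 200.5 150 1.559
python3 - <<'E'
from h import *
s=cam("side");
crop(s,260,100,370,190,6,"s9.png")
E
```

```text
t: 21.82
ee_pos: [488.7, -235.8, 27.6]
orientation: [1.715, 0.781, -1.718]
ft_force: [0.1, 0.1, 0.7]
width: 79.4
t: 22.48
ee_pos: [489.9, -236.4, 170.1]
orientation: [2.023, 0.373, -2.02]
ft_force: [0.2, -0.6, -0.3]
width: 80.0
t 22.48 tcp [ 489.9 -236.4  170.1] jawyaw -1.205 q [-0.47  0.37  1.85  0.    0.91  0.73] w 80.0 F [ 0.2 -0.6 -0.3]
shift in tool axes now mm [  19.9 -375.6 -240.8]  turn [ 0.378 -0.001 -0.001]  shift in tool axes after turn [  20.1 -437.9  -85.4]
```

View pics/s9.png

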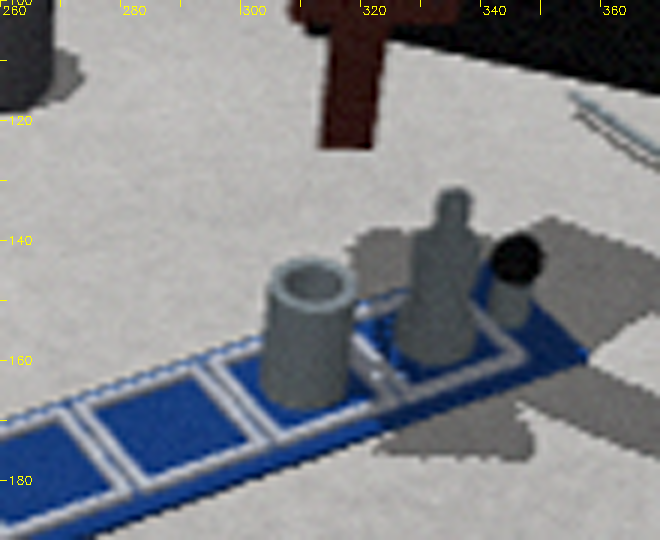

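```bash
python3 -m crank '[[[0,0,0],[0.094,0,0],0.0878],[[0,0,0],[0.094,0,0],0.0878],[[0,0,0],[0.095,0,0],0.0878],[[0,-0.01,-0.002],[0.095,0,0],0.0878],[[0,-0.036,-0.007],[0,0,0],0.0878],[[0,-0.036,-0.007],[0,0,0],0.0878],[[0,-0.036,-0.007],[0,0,0],0.0878],[[0,-0.036,-0.007],[0,0,0],0.0878]]';python3 -m crank '[[[0,-0.036,-0.007],[0,0,0],0.0878],[[0,-0.036,-0.007],[0,0,0],0.0878],[[0,-0.036,-0.007],[0,0,0],0.0878],[[0,-0.036,-0.007],[0,0,0],0.0878],[[0,-0.036,-0.007],[0,0,0],0.0878],[[0,-0.036,-0.007],[0,0,0],0.0878],[[0,-0.036,-0.007],[0,0,0],0.0878],[[0,-0.025,-0.005],[0,0,0],0.0878]]'; python3 go.py 580.5 200.5 22 1.559
```

```text
t: 23.2
ee_pos: [519.8, -81.0, 169.2]
orientation: [-2.22, 0.005, 2.219]
ft_force: [1.1, 0.5, 0.1]
width: 87.8
t: 23.87
ee_pos: [575.8, 197.3, 169.3]
orientation: [-2.221, 0.001, 2.219]
ft_force: [-1.1, 1.1, -0.1]
width: 87.9
t 23.87 tcp [575.8 197.3 169.3] jawyaw -1.573 q [0.31 0.46 1.71 0.   0.97 1.88] w 87.9 F [-1.1  1.1 -0.1]
shift in tool axes now mm [147.3  -3.1  -4.6]  turn [ 0.01  -0.001  0.001]  shift in tool axes after turn [147.3  -3.2  -4.7]
```

```bash
python3 -m crank '[[[0.01,-0.001,-0.004],[0.01,0,0],0.0878],[[0.03,0,0],[0,0,0],0.0878],[[0.03,0,0],[0,0,0],0.0878],[[0.03,0,0],[0,0,0],0.0878],[[0.025,0,0],[0,0,0],0.0878],[[0.015,0,0],[0,0,0],0.0878],[[0,0,0],[0,0,0],0.0878],[[0,0,0],[0,0,0],0.0878]]'; python3 go.py 580.5 200.5 22 1.559
```

```text
t: 24.53
ee_pos: [578.8, 194.4, 28.1]
orientation: [-2.212, 0.018, 2.216]
ft_force: [-0.1, 0.2, -0.2]
width: 87.6
t 24.53 tcp [578.8 194.4  28.1] jawyaw -1.586 q [ 0.3   0.67  1.75 -0.    0.72  1.89] w 87.6 F [-0.1  0.2 -0.2]
shift in tool axes now mm [ 6.1 -6.2 -1.6]  turn [-0.004  0.002 -0.001]  shift in tool axes after turn [ 6.1 -6.2 -1.6]
```

```bash
python3 -m crank '[[[0.003,-0.003,-0.0015],[0,0,0],0.0878],[[0.003,-0.003,0],[0,0,0],0.0878],[[0,0,0],[0,0,0],0.03],[[0,0,0],[0,0,0],0.03],[[0,0,0],[0,0,0],0.03],[[0,0,0],[0,0,0],0.03],[[0,0,0],[0,0,0],0.03],[[0,0,0],[0,0,0],0.03]]'; python3 -m crank '[[[0,0,0],[0,0,0],0.03],[[0,0,0],[0,0,0],0.03],[[0,0,0],[0,0,0],0.03],[[0,0,0],[0,0,0],0.03],[[0,0,0],[0,0,0],0.03],[[0,0,0],[0,0,0],0.03],[[0,0,0],[0,0,0],0.03],[[0,0,0],[0,0,0],0.03]]';python3 go.py 580.5 200.5 22 1.559
python3 - <<'E'
from h import *
s=cam("side");
crop(s,160,210,270,310,6,"s10.png")
a=np.linspace(0,6.28,60)
for x in (578,581,584):
  p=proj(s,np.c_[x+20.5*np.cos(a),200+20.5*np.sin(a),0*a+12]);print(x,p.min(0),p.max(0))
E
```

```text
t: 25.2
ee_pos: [581.2, 201.2, 22.8]
orientation: [-2.213, 0.018, 2.213]
ft_force: [0.2, 0.2, -0.5]
width: 50.9
t: 25.87
ee_pos: [581.4, 201.4, 22.8]
orientation: [-2.214, 0.018, 2.213]
ft_force: [-0.3, 3.4, 1.7]
width: 40.8
t 25.87 tcp [581.4 201.4  22.8] jawyaw -1.587 q [0.31 0.68 1.74 0.   0.72 1.9 ] w 40.8 F [-0.3  3.4  1.7]
shift in tool axes now mm [0.8 0.9 0.9]  turn [-0.004 -0.001  0.   ]  shift in tool axes after turn [0.8 0.9 0.9]
578 [204.2942317  261.81082027] [222.95500944 277.03722804]
581 [203.07718325 261.41230841] [221.72509634 276.61254688]
584 [201.86212725 261.01446582] [220.49727829 276.18860211]
```

View pics/s10.png

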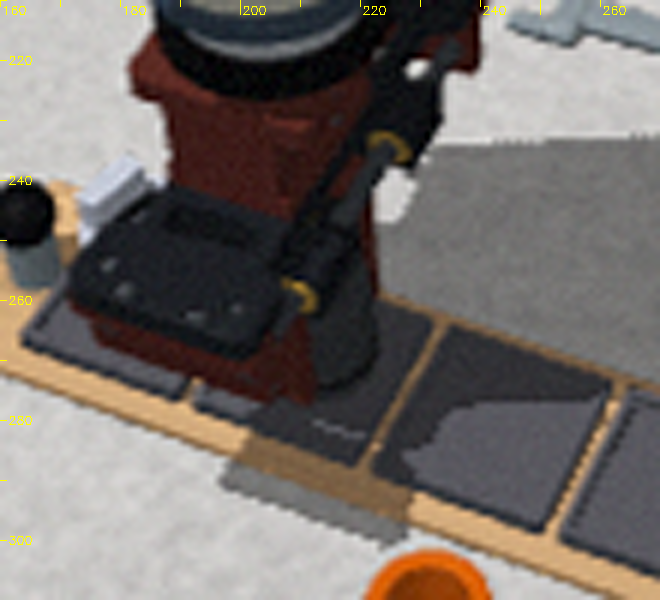

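```bash
python3 -m crank '[[[-0.008,0,0],[0,0,0],0.03],[[-0.02,0,0],[0,0,0],0.03],[[-0.03,0,0],[0,0,0],0.03],[[-0.035,0,0],[0,0,0],0.03],[[-0.03,0,0],[0,0,0],0.03],[[-0.02,0.01,0.001],[0,0,0],0.03],[[0,0.03,0.003],[0,0,0],0.03],[[0,0.037,0.004],[0,0,0],0.03]]';python3 -m crank '[[[0,0.037,0.004],[0,0,0],0.03],[[0,0.037,0.004],[0,0,0],0.03],[[0,0.037,0.004],[0,0,0],0.03],[[0,0.037,0.004],[0,0,0],0.03],[[0,0.037,0.004],[0,0,0],0.03],[[0,0.037,0.004],[0,0,0],0.03],[[0,0.037,0.004],[0,0,0],0.03],[[0,0.030,0.002],[0,0,0],0.03]]';python3 -m crank '[[[0,0.017,0.001],[-0.03,0,0],0.03],[[0,0,0],[-0.12,0,0],0.03],[[0,0,0],[-0.12,0,0],0.03],[[0,0,0],[-0.12,0,0],0.03],[[0,0,0],[-0.12,0,0],0.03],[[0,0,0],[-0.12,0,0],0.03],[[0,0,0],[-0.12,0,0],0.03],[[0,0,0],[-0.118,0,0],0.03]]';python3 go.py 537.2 -182 16.8 -0.719
```

```text
t: 26.58
ee_pos: [572.2, 124.7, 167.3]
orientation: [-2.217, 0.015, 2.212]
ft_force: [0.7, -0.5, -3.8]
width: 40.7
t: 27.25
ee_pos: [534.9, -166.7, 165.3]
orientation: [-2.21, 0.019, 2.216]
ft_force: [0.7, 0.6, -4.2]
width: 40.5
t: 27.92
ee_pos: [534.4, -181.2, 165.1]
orientation: [1.71, 0.784, -1.715]
ft_force: [-0.3, -0.6, -3.7]
width: 40.8
t 27.92 tcp [ 534.4 -181.2  165.1] jawyaw -0.713 q [-0.35  0.41  1.81 -0.    0.93  0.37] w 40.8 F [-0.3 -0.6 -3.7]
shift in tool axes now mm [148.3   3.   -1.5]  turn [0.006 0.002 0.002]  shift in tool axes after turn [148.3   2.7  -1.3]
```

```bash
python3 -m crank '[[[0.02,0.0025,-0.0015],[0.006,0,0],0.03],[[0.03,0,0],[0,0,0],0.03],[[0.03,0,0],[0,0,0],0.03],[[0.025,0,0],[0,0,0],0.03],[[0.015,0,0],[0,0,0],0.03],[[0.005,0,0],[0,0,0],0.03],[[0,0,0],[0,0,0],0.03],[[0,0,0],[0,0,0],0.03]]';python3 go.py 537.2 -182 16.8 -0.719;python3 - <<'E'
from h import *
s=cam("side")
crop(s,240,100,350,200,6,"s11.png")
a=np.linspace(0,6.28,60);o=ctrl.get_obs()["ee_pos"]
p=proj(s,np.c_[o[0]+20.5*np.cos(a),o[1]+20.5*np.sin(a),0*a+o[2]-10.8]);print(p.min(0),p.max(0))
E
```

```text
t: 28.58
ee_pos: [538.6, -181.8, 41.0]
orientation: [1.72, 0.774, -1.721]
ft_force: [0.8, -0.3, -3.1]
width: 40.6
t 28.58 tcp [ 538.6 -181.8   41. ] jawyaw -0.725 q [-0.35  0.61  1.85 -0.    0.69  0.38] w 40.6 F [ 0.8 -0.3 -3.1]
shift in tool axes now mm [24.2 -0.9  1.1]  turn [-0.006  0.     0.   ]  shift in tool axes after turn [24.2 -0.9  1.1]
[279.8516316  159.52335966] [294.70918427 168.99204155]
```

View pics/s11.png

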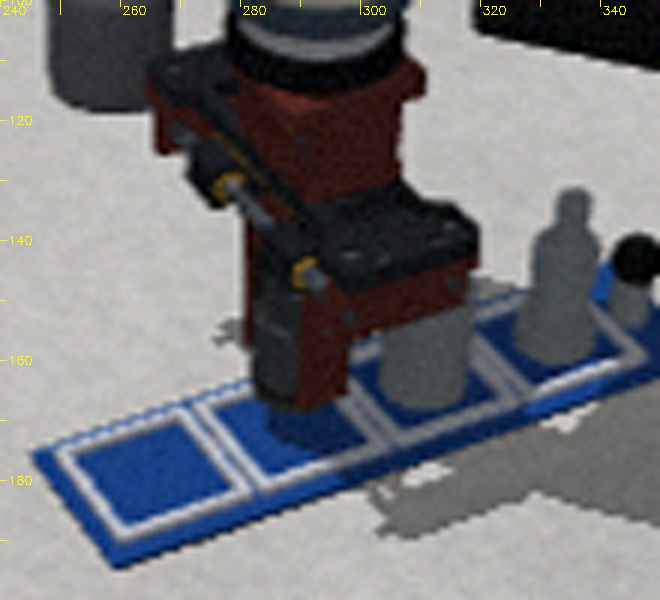

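```bash
python3 -m crank '[[[0.006,-0.001,0.001],[-0.006,0,0],0.03],[[0.008,0,0],[0,0,0],0.03],[[0.005,0,0],[0,0,0],0.03],[[0.003,0,0],[0,0,0],0.03],[[0.001,0,0],[0,0,0],0.03],[[0,0,0],[0,0,0],0.03],[[0,0,0],[0,0,0],0.03],[[0,0,0],[0,0,0],0.03]]';python3 -m crank '[[[0.0005,0,0],[0,0,0],0.03],[[0,0,0],[0,0,0],0.03],[[0.0003,0,0],[0,0,0],0.03],[[0,0,0],[0,0,0],0.03],[[0,0,0],[0,0,0],0.03],[[0,0,0],[0,0,0],0.03],[[0,0,0],[0,0,0],0.03],[[0,0,0],[0,0,0],0.03]]'
```

```text
t: 29.3
ee_pos: [537.5, -181.7, 17.8]
orientation: [1.716, 0.778, -1.716]
ft_force: [-0.2, 0.8, -3.5]
width: 40.4
t: 29.97
ee_pos: [537.4, -181.7, 16.9]
orientation: [1.716, 0.779, -1.716]
ft_force: [0.1, 0.3, -4.0]
width: 40.6
```

```bash
python3 -m crank '[[[0.0004,0,0],[0,0,0],0.03],[[0,0,0],[0,0,0],0.03],[[0,0,0],[0,0,0],0.03],[[0,0,0],[0,0,0],0.03],[[0,0,0],[0,0,0],0.03],[[0,0,0],[0,0,0],0.03],[[0,0,0],[0,0,0],0.03],[[0,0,0],[0,0,0],0.03]]'
```

```text
t: 30.63
ee_pos: [537.4, -181.7, 16.8]
orientation: [1.716, 0.778, -1.716]
ft_force: [-1.6, 1.8, 6.5]
width: 40.7
```

Contact. Release, rise, turn back.

```bash
python3 -m crank '[[[-0.0003,0,0],[0,0,0],0.045],[[0,0,0],[0,0,0],0.05],[[0,0,0],[0,0,0],0.07],[[0,0,0],[0,0,0],0.08],[[0,0,0],[0,0,0],0.08],[[0,0,0],[0,0,0],0.08],[[0,0,0],[0,0,0],0.08],[[-0.01,0,0],[0,0,0],0.08]]';python3 -m crank '[[[-0.03,0,0],[0,0,0],0.08],[[-0.035,0,0],[0,0,0],0.08],[[-0.035,0,0],[0,0,0],0.08],[[-0.03,0,0],[0,0,0],0.08],[[-0.01,0,0],[0.12,0,0],0.08],[[0,0,0],[0.12,0,0],0.08],[[0,0,0],[0.12,0,0],0.08],[[0,0,0],[0.12,0,0],0.08]]'; python3 go.py 650 198 150 1.559
python3 - <<'E'
from h import *
s=cam("side");t=cam("top")
crop(s,240,110,350,200,6,"s12.png")
crop(t,178,115,218,170,10,"t12.png")
E
```

```text
t: 31.3
ee_pos: [536.2, -181.3, 25.6]
orientation: [1.715, 0.781, -1.719]
ft_force: [-0.5, 0.5, -0.1]
width: 79.9
t: 31.97
ee_pos: [537.6, -181.7, 168.2]
orientation: [2.023, 0.373, -2.02]
ft_force: [-0.1, 0.4, 0.0]
width: 80.0
t 31.97 tcp [ 537.6 -181.7  168.2] jawyaw -1.205 q [-0.35  0.41  1.8   0.    0.93  0.86] w 80.0 F [-0.1  0.4  0. ]
shift in tool axes now mm [  18.2 -314.4 -240.8]  turn [ 0.378 -0.001 -0.001]  shift in tool axes after turn [  18.2 -381.  -107.9]
```

View pics/s12.png

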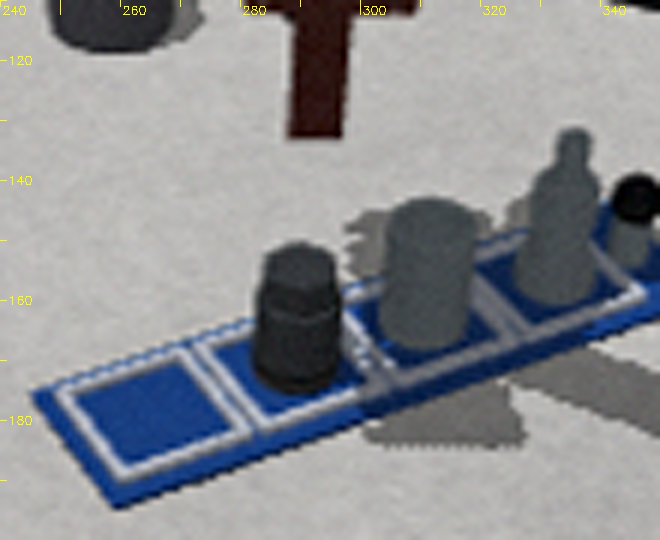

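```bash
python3 -m crank '[[[0,0,0],[0.094,0,0],0.0878],[[0,0,0],[0.095,0,0],0.0878],[[0,0,0],[0.095,0,0],0.0878],[[0,-0.01,-0.003],[0.094,0,0],0.0878],[[0,-0.035,-0.01],[0,0,0],0.0878],[[0,-0.035,-0.01],[0,0,0],0.0878],[[0,-0.035,-0.01],[0,0,0],0.0878],[[0,-0.035,-0.01],[0,0,0],0.0878]]';python3 -m crank '[[[0,-0.035,-0.01],[0,0,0],0.0878],[[0,-0.035,-0.01],[0,0,0],0.0878],[[0,-0.035,-0.01],[0,0,0],0.0878],[[0,-0.035,-0.01],[0,0,0],0.0878],[[0,-0.035,-0.01],[0,0,0],0.0878],[[0,-0.035,-0.01],[0,0,0],0.0878],[[0,-0.02,-0.005],[0,0,0],0.0878],[[0,0,0],[0,0,0],0.0878]]'; python3 go.py 650 198 23 1.559
```

```text
t: 32.73
ee_pos: [580.5, -30.4, 167.2]
orientation: [-2.22, 0.003, 2.22]
ft_force: [0.4, 0.6, 0.1]
width: 88.1
t: 33.4
ee_pos: [647.5, 202.2, 167.1]
orientation: [2.223, 0.003, -2.22]
ft_force: [-1.0, -0.4, -0.3]
width: 87.6
t 33.4 tcp [647.5 202.2 167.1] jawyaw -1.569 q [0.28 0.56 1.54 0.   1.04 1.85] w 87.6 F [-1.  -0.4 -0.3]
shift in tool axes now mm [144.1   4.4  -2.3]  turn [ 0.014 -0.001  0.001]  shift in tool axes after turn [144.1   4.2  -2.5]
```

```bash
python3 -m crank '[[[0.01,0.004,-0.0025],[0.014,0,0],0.0878],[[0.03,0,0],[0,0,0],0.0878],[[0.03,0,0],[0,0,0],0.0878],[[0.03,0,0],[0,0,0],0.0878],[[0.025,0,0],[0,0,0],0.0878],[[0.012,0,0],[0,0,0],0.0878],[[0,0,0],[0,0,0],0.0878],[[0,0,0],[0,0,0],0.0878]]'; python3 go.py 650 198 23 1.559
```

```text
t: 34.07
ee_pos: [649.1, 192.7, 29.6]
orientation: [-2.21, 0.023, 2.212]
ft_force: [-0.2, 0.2, 0.4]
width: 87.8
t 34.07 tcp [649.1 192.7  29.6] jawyaw -1.591 q [ 0.27  0.74  1.59 -0.    0.81  1.86] w 87.8 F [-0.2  0.2  0.4]
shift in tool axes now mm [ 6.6 -5.3 -0.8]  turn [-0.009  0.001 -0.   ]  shift in tool axes after turn [ 6.6 -5.3 -0.8]
```

Run:
```python
from h import *
s=cam("side");t=cam("top")
crop(s,130,200,240,290,6,"s13.png")
a=np.linspace(0,6.28,60)
for x in (646,650,654):
  p=proj(s,np.c_[x+22*np.cos(a),198+22*np.sin(a),0*a+12]);print(x,p.min(0),p.max(0))
```

```text
646 [176.94073722 251.77918765] [196.67306436 267.45626323]
650 [175.3792019  251.27023181] [195.09644273 266.91212317]
654 [173.82115406 250.7623909 ] [193.52332678 266.36921584]
```

View pics/s13.png

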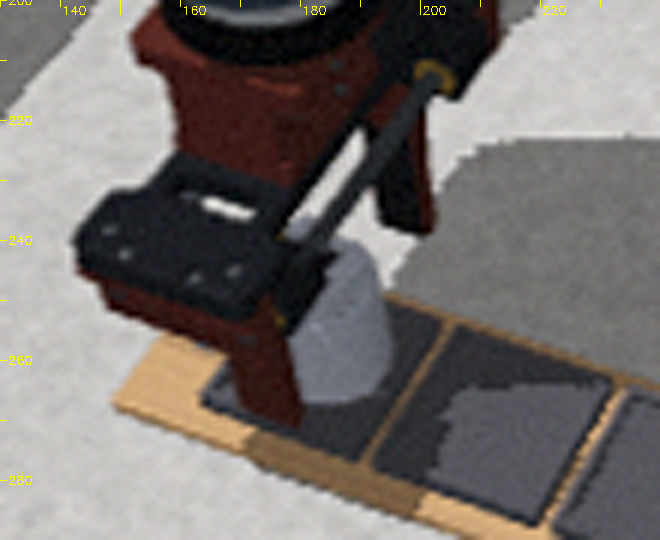

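```bash
python3 -m crank '[[[0.003,-0.003,0],[-0.008,0,0],0.0878],[[0.003,-0.002,0],[0,0,0],0.0878],[[0,0,0],[0,0,0],0.03],[[0,0,0],[0,0,0],0.03],[[0,0,0],[0,0,0],0.03],[[0,0,0],[0,0,0],0.03],[[0,0,0],[0,0,0],0.03],[[0,0,0],[0,0,0],0.03]]'; python3 -m crank '[[[0,0,0],[0,0,0],0.03],[[0,0,0],[0,0,0],0.03],[[0,0,0],[0,0,0],0.03],[[0,0,0],[0,0,0],0.03],[[0,0,0],[0,0,0],0.03],[[0,0,0],[0,0,0],0.03],[[0,0,0],[0,0,0],0.03],[[0,0,0],[0,0,0],0.03]]';python3 go.py 650 198 22 1.559
```

```text
t: 34.83
ee_pos: [649.4, 198.9, 23.8]
orientation: [-2.215, 0.013, 2.215]
ft_force: [0.3, -0.5, -0.6]
width: 51.6
t: 35.5
ee_pos: [649.4, 198.9, 23.8]
orientation: [-2.215, 0.013, 2.215]
ft_force: [-0.6, 2.2, 0.4]
width: 43.7
t 35.5 tcp [649.4 198.9  23.8] jawyaw -1.583 q [0.28 0.75 1.59 0.   0.81 1.86] w 43.7 F [-0.6  2.2  0.4]
shift in tool axes now mm [ 1.8  0.9 -0.6]  turn [-0. -0.  0.]  shift in tool axes after turn [ 1.8  0.9 -0.6]
```

```bash
python3 -m crank '[[[-0.008,0,0],[0,0,0],0.03],[[-0.02,0,0],[0,0,0],0.03],[[-0.03,0,0],[0,0,0],0.03],[[-0.035,0,0],[0,0,0],0.03],[[-0.03,0,0],[0,0,0],0.03],[[-0.02,0.01,0.002],[0,0,0],0.03],[[0,0.03,0.006],[0,0,0],0.03],[[0,0.035,0.007],[0,0,0],0.03]]';python3 -m crank '[[[0,0.035,0.007],[0,0,0],0.03],[[0,0.035,0.007],[0,0,0],0.03],[[0,0.035,0.007],[0,0,0],0.03],[[0,0.035,0.007],[0,0,0],0.03],[[0,0.035,0.007],[0,0,0],0.03],[[0,0.035,0.006],[0,0,0],0.03],[[0,0.03,0.004],[0,0,0],0.03],[[0,0.012,0.001],[0,0,0],0.03]]';python3 -m crank '[[[0,0,0],[-0.026,0,0],0.03],[[0,0,0],[-0.12,0,0],0.03],[[0,0,0],[-0.12,0,0],0.03],[[0,0,0],[-0.12,0,0],0.03],[[0,0,0],[-0.12,0,0],0.03],[[0,0,0],[-0.12,0,0],0.03],[[0,0,0],[-0.12,0,0],0.03],[[0,0,0],[-0.118,0,0],0.03]]';python3 go.py 584.6 -127.9 17.8 -0.719
```

```text
t: 36.17
ee_pos: [634.3, 124.8, 169.1]
orientation: [-2.221, 0.01, 2.212]
ft_force: [-0.6, -0.9, -3.3]
width: 43.9
t: 36.83
ee_pos: [583.0, -130.9, 167.0]
orientation: [-2.214, 0.017, 2.215]
ft_force: [1.1, 0.8, -1.7]
width: 43.4
t: 37.5
ee_pos: [584.1, -126.8, 166.8]
orientation: [1.712, 0.784, -1.712]
ft_force: [0.2, 0.5, -2.8]
width: 43.6
t 37.5 tcp [ 584.1 -126.8  166.8] jawyaw -0.713 q [-0.23  0.45  1.73  0.    0.96  0.48] w 43.6 F [ 0.2  0.5 -2.8]
shift in tool axes now mm [149.    1.1   0.5]  turn [0.006 0.    0.001]  shift in tool axes after turn [149.    1.    0.5]
```

```bash
python3 -m crank '[[[0.02,0.001,0.0005],[0.006,0,0],0.03],[[0.03,0,0],[0,0,0],0.03],[[0.03,0,0],[0,0,0],0.03],[[0.025,0,0],[0,0,0],0.03],[[0.015,0,0],[0,0,0],0.03],[[0.005,0,0],[0,0,0],0.03],[[0,0,0],[0,0,0],0.03],[[0,0,0],[0,0,0],0.03]]';python3 go.py 584.6 -127.9 17.8 -0.719;python3 - <<'E'
from h import *
s=cam("side")
crop(s,220,100,330,200,6,"s14.png")
a=np.linspace(0,6.28,60);o=ctrl.get_obs()["ee_pos"]
p=proj(s,np.c_[o[0]+22*np.cos(a),o[1]+22*np.sin(a),0*a+o[2]-11.8]);print(p.min(0),p.max(0))
E
```

```text
t: 38.17
ee_pos: [585.2, -128.3, 42.4]
orientation: [1.72, 0.774, -1.72]
ft_force: [-0.7, 0.1, -2.7]
width: 43.2
t 38.17 tcp [ 585.2 -128.3   42.4] jawyaw -0.725 q [-0.24  0.64  1.78  0.    0.73  0.49] w 43.2 F [-0.7  0.1 -2.7]
shift in tool axes now mm [24.6 -0.7  0.2]  turn [-0.006 -0.    -0.   ]  shift in tool axes after turn [24.6 -0.7  0.2]
[256.41968076 166.56348741] [272.69441409 177.15282468]
```

View pics/s14.png

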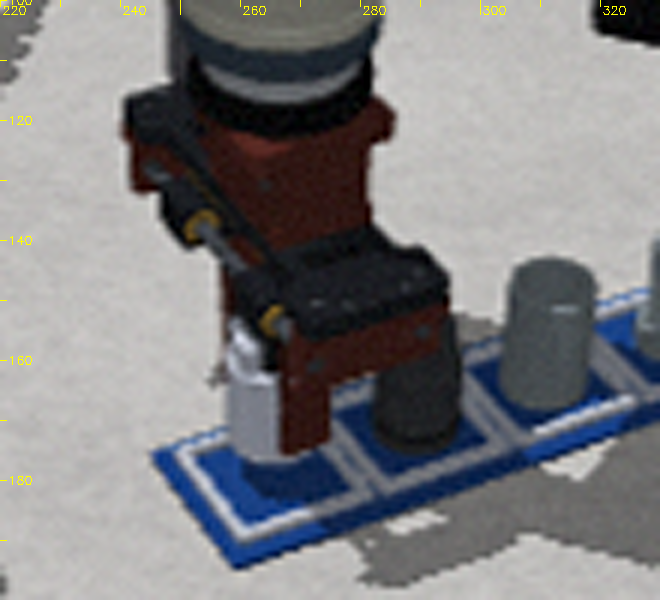

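```bash
python3 -m crank '[[[0.006,-0.0007,0],[-0.006,0,0],0.03],[[0.008,0,0],[0,0,0],0.03],[[0.005,0,0],[0,0,0],0.03],[[0.003,0,0],[0,0,0],0.03],[[0.001,0,0],[0,0,0],0.03],[[0.0005,0,0],[0,0,0],0.03],[[0,0,0],[0,0,0],0.03],[[0,0,0],[0,0,0],0.03]]';python3 -m crank '[[[0.0005,0,0],[0,0,0],0.03],[[0,0,0],[0,0,0],0.03],[[0.0003,0,0],[0,0,0],0.03],[[0,0,0],[0,0,0],0.03],[[0,0,0],[0,0,0],0.03],[[0,0,0],[0,0,0],0.03],[[0,0,0],[0,0,0],0.03],[[0,0,0],[0,0,0],0.03]]'
```

```text
t: 38.88
ee_pos: [584.4, -128.0, 18.4]
orientation: [1.716, 0.778, -1.716]
ft_force: [0.6, -0.7, -2.0]
width: 43.1
t: 39.55
ee_pos: [584.4, -128.0, 17.8]
orientation: [1.716, 0.778, -1.716]
ft_force: [-2.0, 0.3, 4.7]
width: 44.0
```

```bash
python3 -m crank '[[[-0.0002,0,0],[0,0,0],0.048],[[0,0,0],[0,0,0],0.055],[[0,0,0],[0,0,0],0.07],[[0,0,0],[0,0,0],0.08],[[0,0,0],[0,0,0],0.08],[[0,0,0],[0,0,0],0.08],[[0,0,0],[0,0,0],0.08],[[-0.01,0,0],[0,0,0],0.08]]';python3 -m crank '[[[-0.03,0,0],[0,0,0],0.08],[[-0.035,0,0],[0,0,0],0.08],[[-0.035,0,0],[0,0,0],0.08],[[-0.03,0,0],[0,0,0],0.08],[[-0.01,-0.01,0],[0,0,0],0.08],[[0,-0.03,0],[0,0,0],0.08],[[0,-0.035,0],[0,0,0],0.08],[[0,-0.035,0],[0,0,0],0.08]]';python3 -m crank '[[[0,-0.035,0.02],[0,0,0],0.08],[[0,-0.03,0.02],[0,0,0],0.08],[[0,-0.03,0.02],[0,0,0],0.08],[[0,-0.03,0.02],[0,0,0],0.08],[[0,-0.03,0.02],[0,0,0],0.08],[[0,-0.02,0.01],[0,0,0],0.08],[[0,0,0],[0,0,0],0.08],[[0,0,0],[0,0,0],0.08]]'
python3 - <<'E'
from h import *
print(ctrl.get_obs()["ee_pos"])
s=cam("side");t=cam("top")
crop(s,235,120,365,205,6,"s15.png")
crop(t,290,150,440,300,4,"t15.png")
cv2.imwrite("pics/top_end.png",t["img"])
E
```

```text
t: 40.22
ee_pos: [583.0, -127.6, 26.4]
orientation: [1.714, 0.781, -1.719]
ft_force: [-0.4, 1.1, 0.8]
width: 79.8
t: 40.88
ee_pos: [499.7, -54.7, 167.6]
orientation: [1.717, 0.778, -1.717]
ft_force: [-0.5, 0.1, 0.0]
width: 79.7
t: 41.55
ee_pos: [296.1, -22.7, 167.6]
orientation: [1.716, 0.779, -1.715]
ft_force: [1.1, -0.6, -0.5]
width: 79.8
[296.13230577 -22.66535469 167.64866832]
```

View pics/s15.png

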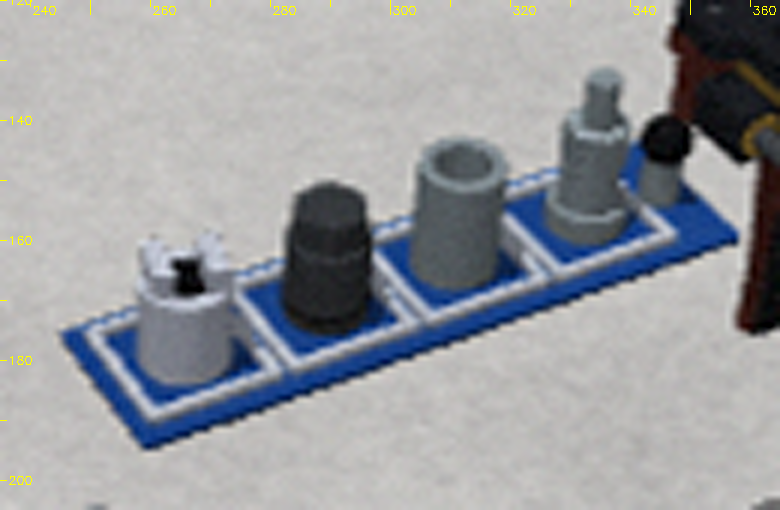

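View pics/t15.png

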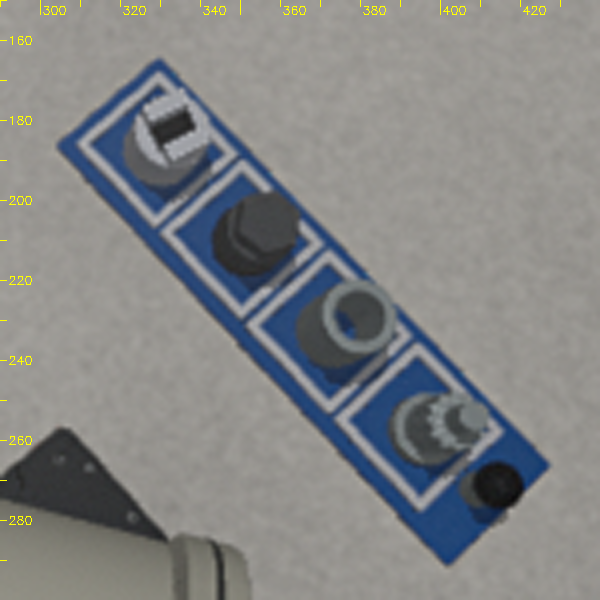

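The side view shows the yoke at (264,175), plug at (289,167), sleeve at (310,160) and pinion at (331,150), next to the post at (344,145). All four stand upright inside their frames. The top view agrees.

Run:
```python
from workcell import workorder,ctrl
print(workorder.close_job(), ctrl.get_obs()["t"])
```

```text
the job is handed in; nothing more can be done
the job is handed in; nothing more can be done
```

I moved all four parts to the assembly rack in reverse order and handed the job in at about 42 s. From the end post outwards the order is now pinion, sleeve, plug, yoke. The orange look-alike was not touched.

- **Setting down:** each part was lowered until the wrist force showed contact (about 4 to 12 N). Contact came within 0.1 mm of the heights given in the text, and only then did I open the fingers.
- **Last pictures:** both views show each part upright inside its own pocket, clear of the lips, with the arm well away.
- **Disagreements:**
  - The camera fit put the racks about 4 mm too low, and the side view sat about 1 to 2 pixels to one side. I put both down to calibration and took heights from the text and the contact force.
  - The pinion gripped at about 28.5 mm rather than the 33 mm expected over its teeth, but it held firmly.

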